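# Load the kitchen scrap recycler, click its hatch shut and set the timer

## Robot

A 6-joint arm with a two-finger parallel gripper is mounted at the origin on the work surface. World frame = base frame: x ahead of the robot, y to its left, z up, the work surface at z = 0. Lengths are in m, angles in rad, forces in N, time in s.
With the tool pointing down it reaches from about 0.375 to 0.9 m from the base axis. Payload 3.1 kg.
Tool frame: the origin (TCP) lies at the very end of the fingers, on their centre line; the grasp point (between the pads) lies 19 mm behind it; z points along the fingers, y is the line along which they close (so a half turn about z gives the same grasp; the last joint's range is limited). The gripper opens to 87 mm and grips with 3 to 60 N. Pads are 19 mm wide; open, the fingers measure 117 mm over their backs; the gripper's body (75 mm by 190 mm) begins 51 mm behind the grasp point.
Start: joints at [1.079, 0.527, 1.433, -0, 1.181, -0.178], TCP at [0.192, 0.595, 0.201] pointing down, gripper open.
Joint ranges: [-3.08, 3.08], [-0.75, 2.2], [0.22, 2.44], [-1.43, 4.57], [0, 2.65], [-2.85, 2.85]. Speed limits (rad/s): [2.79, 2.79, 3.14, 3.14, 3.14, 3.14].

## Interface

Orientations are given as a unit quaternion [x, y, z, w].
In Python, from rig import status, viewer, robot gives the robot as it stands.
- The arm moves only by the tool arm_command, never from a script. Its arguments are lists of equal length, an entry for each row: "delta_rot": the turn, a rotation vector about the tool's x, y, z in degrees, a list of three; "delta_pos": the shift along the tool's x, y, z in m, a list of three; "gripper": the closure, from -1 (fully open) to 1 (shut). In form: {"delta_rot": [[rx, ry, rz], ...], "delta_pos": [[dx, dy, dz], ...], "gripper": [gripper, ...]}. A call has 1 to 12 rows; each row is the pose to reach, as a shift and turn from the pose commanded when the call began, along the tool's axes at that moment; what a row does not reach only later rows make up. A row lasts 1/12 s, in which the tool goes at most 41.7 mm and 7.16 degrees, less where a joint would pass 70% of its speed; a pose out of reach is approached as far as the arm can. A call with a gripper value outside its range is refused whole. The fingers move at their own pace and stop on an object; "grip_force" is the grip in N (left out, the last holds). Time passes only in rows, so rows that repeat a pose let the fingers close. It gives the time, the measured TCP pose, the force, the opening and the grip force at its end, in the units of the state.
- status.get_obs(): the state, without advancing time (a new reading comes with each control period).
- viewer.camera(name): name is "side" or "top" or "wrist"; returns a dict with "pixels" (480x640x3 uint8, blue, green, red), "fx", "fy", "cx", "cy" (pixels), "pose" (4x4, takes a point from camera to world coordinates); the wrist camera has in their place "mount" (4x4, takes a point from camera to tool coordinates, whose origin is the TCP and whose axes are the flange's). Camera axes: x right, y down, z forward; pixel columns grow to the right and rows downward; lengths in m; the calibration is good to about 2 mm. A picture is of the moment at which its call begins: read the wrist's pose just before it. There is no depth.
- robot.hand_in(): hands the job in; it is judged then, once.
The state is a dict: "time": time; "q": joint angles; "joint_velocities": joint speeds; "joint_torque": joint torques, N m; "position": TCP position; "tool_rot": TCP orientation; "ft_force": force on the tool from outside, world axes, zero at the start; "moment": the same for the moment, N m; "grip_width": finger opening in m; "grip_force": force on a finger pad.
Only numpy, scipy, OpenCV 4.12 (cv2) and the standard library are available. Lean on these libraries where they do the work, as an engineer would, in place of code of your own. Each camera call takes 0.05 s, during which the arm holds its last target. There are 200 camera calls.

## Task

Run a load of kitchen scraps: slide the recycler's hatch fully open to the left, put every cob and stalk from the chopping board into its mouth, then push the hatch right over the mouth until it clicks home. After that, turn the timer dial to four, the fourth short mark clockwise from the long zero mark, and leave it there. Leave the jar and the mug where they are.

Things in the scene. Friction and masses are not known exactly. Their poses are not given: they have to be found in the camera images.
- recycler: fixed countertop scrap recycler, a white box 250 (x) x 290 (y) x 180 mm high. Origin: centre of its underside; x points away from the robot, y left, z up (turned by its yaw). On its flat deck (z = 180): the mouth in the right half, a hatch plate sliding left-right on two rails, and a timer dial at the front left (x = -91.5, y = 70).
- mouth (a point): centre of the mouth, level with the deck. The mouth is 130 (recycler x) by 120 mm (recycler y), straight-sided for 25 mm; below it a fixed bin with a slick steel floor that falls to the left (ridged along its middle, 75 to 95 mm under the deck at the mouth's right edge), so that pieces slide away under the left half. Axes as the recycler's.
- hatch (a joint): hatch position, m: 0 = fully left (recycler +y), mouth open; grows as it slides right (recycler -y); 0.130 = end stop, home over the mouth. Starts partly over the mouth. Rubs with 1 N; from 15 mm before the stop a sprung ball resists (about 9 N in all); it is passed 7 mm before the stop and then snaps the hatch home and holds it. Short of that it stays put or is pushed back some mm.
- hatch_grip (a point): where the hatch's black upright rib is gripped from above, closing along recycler y: 30 mm above the deck. Rib at the plate's centre, 64 mm long (recycler x), 16 thick (y), its top 37 mm above the deck. Plate 146 (x) x 132 (y) mm, its top 7 mm above the deck. Axes as the recycler's; moves with the hatch.
- dial (a joint): dial angle, rad, growing clockwise from above, 0 to 3.67. 8 click positions 0.5236 apart, number n at 0.5236 n: 0 at the long black mark, 1 to 7 at the short marks clockwise from it. At 0 the white pointer line points to recycler +y, at 3 to recycler +x. A click takes about 0.07 N m; let go between clicks it snaps to the nearest. Starts between 0 and 2.
- dial_grip (a point): on the dial's axis, 30 mm above the deck, where its bar is gripped from above. Skirt 50 mm in diameter, 8 mm high; on it a black bar 48 mm long, 13 thick, top 35 mm above the deck, a white line on its pointing half. This frame turns with the dial: y along the bar to the pointing end, z up.
- board: fixed wooden chopping board 250 (x) x 300 (y) x 15 mm thick, to the right of the recycler. Origin: centre of its underside; top at z = 15 mm.
- cob1: piece of bare corn cob, stiff and straw-coloured, 88 mm long along its x, about 32 mm thick (six-sided, so it does not roll), 45 to 95 g. Origin at its centre. Starts lying on the board; may be absent.
- cob2: piece of bare corn cob, stiff and straw-coloured, 88 mm long along its x, about 32 mm thick (six-sided, so it does not roll), 45 to 95 g. Origin at its centre. Starts lying on the board; may be absent.
- cob3: piece of bare corn cob, stiff and straw-coloured, 88 mm long along its x, about 32 mm thick (six-sided, so it does not roll), 45 to 95 g. Origin at its centre. Starts lying on the board; may be absent.
- stalk1: stub of thick broccoli stalk, stiff and pale green, 76 mm long along its x, about 38 mm thick (six-sided, so it does not roll), 45 to 95 g. Origin at its centre. Starts lying on the board; may be absent.
- stalk2: stub of thick broccoli stalk, stiff and pale green, 76 mm long along its x, about 38 mm thick (six-sided, so it does not roll), 45 to 95 g. Origin at its centre. Starts lying on the board; may be absent.
- stalk3: stub of thick broccoli stalk, stiff and pale green, 76 mm long along its x, about 38 mm thick (six-sided, so it does not roll), 45 to 95 g. Origin at its centre. Starts lying on the board; may be absent.
- jar: bystander: amber glass jar with a red cap, 74 mm diameter, 130 mm high. Origin: centre of underside. Leave it alone.
- mug: bystander: white mug, 80 mm diameter, 95 mm high. Origin: centre of underside. Leave it alone.

How it is judged:
By the outcome, as a careful person would: the job done as asked, in the order asked, and still so for the second after the job is handed in, with the robot touching nothing.
Of cob1, cob2, cob3, stalk1, stalk2, stalk3 only 3 to 5 are there at a start; the rules pass over those that are not, and their reading is None.
At some moment in a run one of cob1, cob2, cob3, stalk1, stalk2, stalk3 may be knocked a few centimetres aside while the robot is not near it.
Once in a run the grip may slacken for a moment while it holds something.
It also fails if it takes over 210 s, if anything falls off the work surface, if the arm or the gripper's body presses on something with over 40 N, if the wrist force passes 120 N, or if a joint passes its speed limit or range.

## Working session

There is one attempt and no reset: what is moved stays moved. The work goes in short steps, Python scripts to look and compute and a tool call to move; the robot and the scene stay as the last step left them, time stands still between calls to the robot, and variables do not carry over. Pictures are saved under pics/ and viewed, at most 14 in all, crops included, and the job is handed in when it is done.

Besides the shell and the picture viewer there is one more tool, called after ">>>" as name(argument=value, ...), one argument or row to a line, values as JSON. arm_command: Moves the arm, as the interface text tells. Its arguments: {"type":"object","properties":{"delta_rot":{"type":"array","items":{"type":"array","items":{"type":"number"}}},"delta_pos":{"type":"array","items":{"type":"array","items":{"type":"number"}}},"gripper":{"type":"array","items":{"type":"number"}},"grip_force":{"type":"number"}},"required":["delta_rot","delta_pos","gripper"]}

```bash
mkdir -p pics; ls
python3 - <<'E'
from rig import status, viewer
import cv2,numpy as np
np.set_printoptions(precision=4,suppress=True)
o=status.get_obs();print(o)
for n in ["side","top","wrist"]:
    c=viewer.camera(n);cv2.imwrite(f"pics/{n}0.png",c["pixels"]);print(n,{k:v for k,v in c.items() if k!="pixels"})
E
```

```text
pics
{'time': 0.0, 'q': array([ 1.0795,  0.5285,  1.4339, -0.    ,  1.1814, -0.1785]), 'joint_velocities': array([-0.0011,  0.0005,  0.0001, -0.0008,  0.0003, -0.0006]), 'joint_torque': array([  0.0011, -44.0037, -17.6598,   0.0634,   0.0582,  -0.0002]), 'position': array([0.1919, 0.594 , 0.1995]), 'tool_rot': array([ 0.1558,  0.9878, -0.0011, -0.0004]), 'ft_force': array([-0.5363, -0.6247, -0.9257]), 'moment': array([-0.0139, -0.0324, -0.0798]), 'grip_force': 0.0, 'grip_width': 0.0873307232103275}
side {'fx': 484.06445975457547, 'fy': 484.06445975457547, 'cx': 323.2772563041795, 'cy': 241.9582064707023, 'pose': array([[ 0.8733, -0.2744,  0.4027,  0.0343],
       [-0.4872, -0.506 ,  0.7117, -0.926 ],
       [ 0.0085, -0.8177, -0.5756,  0.9652],
       [ 0.    ,  0.    ,  0.    ,  1.    ]])}
top {'fx': 514.5496978784803, 'fy': 514.5496978784803, 'cx': 319.1209521636249, 'cy': 244.03440513432466, 'pose': array([[ 0.0056, -0.994 ,  0.1089,  0.4613],
       [-0.9998, -0.0038,  0.017 ,  0.074 ],
       [-0.0165, -0.1089, -0.9939,  1.5617],
       [ 0.    ,  0.    ,  0.    ,  1.    ]])}
wrist {'fx': 331.41023427049055, 'fy': 331.41023427049055, 'cx': 326.40622191411467, 'cy': 235.57533335660875, 'mount': array([[-0.0002, -0.9706, -0.2405,  0.0661],
       [ 1.    , -0.    , -0.0008, -0.0006],
       [ 0.0008, -0.2405,  0.9706, -0.1839],
       [ 0.    ,  0.    ,  0.    ,  1.    ]])}
```

View pics/top0.png

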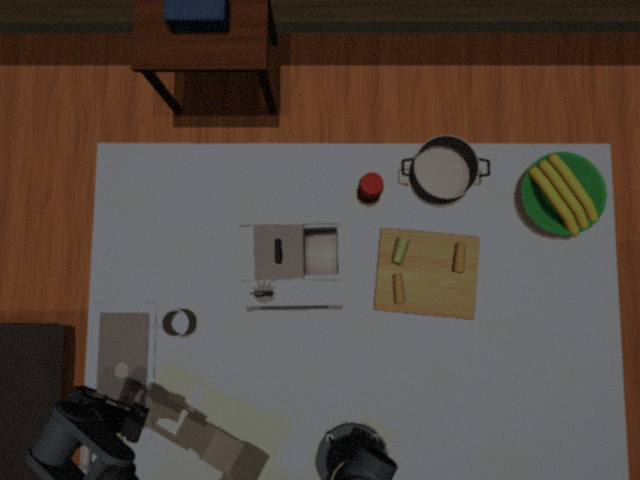

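View pics/side0.png

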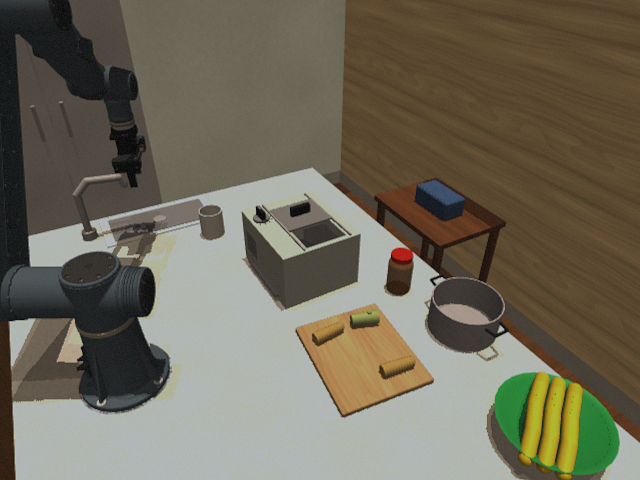

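The top view shows the recycler at about (240–342, 224–308), its rib at (279,251) and the dial at (263,293). The board carries a stalk at (401,250) and cobs at (399,289) and (460,257). The jar is at (371,187) and the mug at (179,322). The side view confirms three pieces.

```bash
cat > h.py <<'E'
from rig import status, viewer
import cv2,numpy as np
from scipy.spatial.transform import Rotation as R
np.set_printoptions(precision=4,suppress=True)
def cam(n,save=None):
    o=status.get_obs(); c=viewer.camera(n)
    if n=="wrist":
        T=np.eye(4);T[:3,:3]=R.from_quat(o["tool_rot"]).as_matrix();T[:3,3]=o["position"];c["pose"]=T@c["mount"]
    if save: cv2.imwrite(f"pics/{save}.png",c["pixels"])
    return c
def ray(c,u,v,z):
    d=c["pose"][:3,:3]@np.array([(u-c["cx"])/c["fx"],(v-c["cy"])/c["fy"],1]);p=c["pose"][:3,3]
    return p+d*(z-p[2])/d[2]
def proj(c,P):
    q=np.linalg.inv(c["pose"])@np.r_[P,1];return np.array([c["fx"]*q[0]/q[2]+c["cx"],c["fy"]*q[1]/q[2]+c["cy"]])
def rects(c,mask,z,amin,roi=None):
    "min-area rects of blobs, as world centre, long-axis yaw (deg), length, width"
    m=mask.astype(np.uint8)
    if roi is not None:
        k=np.zeros_like(m);x0,y0,x1,y1=roi;k[y0:y1,x0:x1]=1;m*=k
    out=[]
    for k in cv2.findContours(m,cv2.RETR_EXTERNAL,cv2.CHAIN_APPROX_NONE)[0]:
        if cv2.contourArea(k)<amin: continue
        W=np.array([ray(c,u,v,z)[:2] for u,v in k[:,0]])
        (cx,cy),(w,h),a=cv2.minAreaRect((W*1000).astype(np.float32))
        if w<h: w,h,a=h,w,a+90
        u,v=k[:,0].mean(0)
        out.append((np.array([cx,cy]),(a+90)%180-90,w,h,np.array([u,v])))
    return out
def go(x,y,z,yaw,o=None):
    """print shift in tool axes and turn about tool z; tool y along world yaw(deg), pointing down"""
    o=o or status.get_obs();M=R.from_quat(o["tool_rot"]).as_matrix()
    b=[]
    for k in (0,180):
        a=np.radians(yaw+k);Y=np.array([np.cos(a),np.sin(a),0]);Z=np.array([0,0,-1.]);G=np.c_[np.cross(Y,Z),Y,Z]
        b.append(np.degrees(R.from_matrix(M.T@G).as_rotvec()))
    print("pos",M.T@(np.array([x,y,z])-o["position"]),"rot",b[0].round(1),b[1].round(1),"q6",np.degrees(o["q"][5]).round(1))
E
python3 - <<'E'
from h import *
c=cam("top");im=c["pixels"]
cv2.imwrite("pics/crop.png",cv2.resize(im[215:325,235:490],None,fx=3,fy=3,interpolation=cv2.INTER_CUBIC))
hsv=cv2.cvtColor(im,cv2.COLOR_BGR2HSV)
for u,v in [(401,250),(399,289),(460,257),(390,270),(279,251),(290,230),(263,293),(371,187),(179,310)]: print(u,v,hsv[v,u],ray(c,u,v,0.035))
print("rib",ray(c,279,251,.217),"dial",ray(c,263,293,.2))
for u,v in [(240,224),(340,224),(342,307),(247,308)]: print(ray(c,u,v,.18))
print("rib",rects(c,im.max(2)<50,.217,20,(260,230,300,275)))
print("board",rects(c,(hsv[...,1]>90),.015,2000,(360,215,500,330)))
E
```

```text
401 250 [ 32 104 103] [ 0.6116 -0.1435  0.035 ]
399 289 [ 19 147 104] [ 0.496  -0.1363  0.035 ]
460 257 [ 20 154 103] [ 0.5914 -0.3177  0.035 ]
390 270 [ 23 107 105] [ 0.5519 -0.1103  0.035 ]
279 251 [23 36 28] [0.6071 0.2197 0.035 ]
290 230 [ 9 37 90] [0.6705 0.1876 0.035 ]
263 293 [105  46  22] [0.4821 0.2654 0.035 ]
371 187 [  2 185 102] [ 0.8022 -0.0555  0.035 ]
179 310 [128  12  88] [0.4307 0.5133 0.035 ]
rib [0.5898 0.2023 0.217 ] dial [0.4799 0.2447 0.2   ]
[0.6666 0.3131 0.18  ]
[0.6675 0.0413 0.18  ]
[0.4441 0.0357 0.18  ]
[0.44   0.2893 0.18  ]
rib [(array([589.8347, 204.9515]), 0.8570205569267273, 63.495304107666016, 15.81887149810791, array([277.9074, 251.    ]))]
board [(array([ 545.5703, -221.0495]), 84.54486846923828, 295.95068359375, 246.35830688476562, array([426.4294, 273.2627]))]
```

View pics/crop.png

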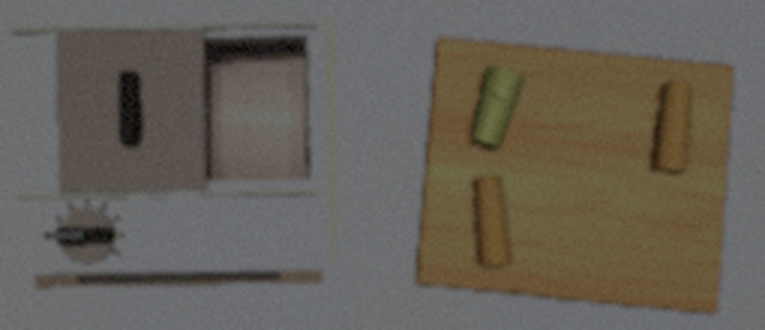

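The enlarged crop shows the pointer's white line aimed left along the long mark at crop (45,235), so the dial reads about 0. The hatch leaves roughly 90 mm of the mouth open, and all three pieces lie clear of each other. I'll go above the hatch rib.

Run:
```python
from h import *
go(.56,.205,.33,90.5)
```

```text
pos [-0.4698 -0.2573 -0.1298] rot [ -0.1  -0.  -18.4] [ -0.    0.1 161.6] q6 -10.2
```

>>> arm_command(
  delta_rot=[
    [0, 0, 0],
    [0, 0, -2],
    [0, 0, -4],
    [0, 0, -6],
    [0, 0, -8],
    [0, 0, -10],
    [0, 0, -12],
    [0, 0, -14],
    [0, 0, -16],
    [0, 0, -18.4],
    [0, 0, -18.4],
    [0, 0, -18.4],
  ],
  delta_pos=[
    [0, 0, -0.04],
    [-0.01, -0.005, -0.08],
    [-0.04, -0.02, -0.11],
    [-0.07, -0.04, -0.13],
    [-0.105, -0.06, -0.13],
    [-0.14, -0.08, -0.13],
    [-0.175, -0.1, -0.13],
    [-0.21, -0.12, -0.13],
    [-0.245, -0.14, -0.13],
    [-0.28, -0.155, -0.13],
    [-0.315, -0.175, -0.13],
    [-0.35, -0.195, -0.13],
  ],
  gripper=[-1, -1, -1, -1, -1, -1, -1, -1, -1, -1, -1, -1],
)

```text
time: 1.2
position: [0.4662, 0.2998, 0.3305]
tool_rot: [-0.004, 1.0, 0.0, -0.0]
ft_force: [0.6, 0.4, 0.5]
grip_width: 0.0871
grip_force: 0.0
```

Run:
```python
from h import *
go(.56,.205,.33,90.5)
```

```text
pos [-0.093  -0.0956  0.0005] rot [ 0. -0. -0.] [ -0.  -0. 180.] q6 -69.3
```

>>> arm_command(
  delta_rot=[
    [0, 0, 0],
    [0, 0, 0],
    [0, 0, 0],
    [0, 0, 0],
    [0, 0, 0],
    [0, 0, 0],
  ],
  delta_pos=[
    [-0.025, -0.025, 0],
    [-0.05, -0.05, 0],
    [-0.075, -0.075, 0],
    [-0.093, -0.0956, 0],
    [-0.093, -0.0956, 0],
    [-0.093, -0.0956, 0],
  ],
  gripper=[-1, -1, -1, -1, -1, -1],
)

```text
time: 1.7
position: [0.5597, 0.2053, 0.3299]
tool_rot: [-0.003, 1.0, 0.0, -0.001]
ft_force: [-0.1, -0.7, -0.2]
grip_width: 0.0871
grip_force: 0.0
```

Run:
```python
from h import *
c=cam("wrist","w1");im=c["pixels"]
print(status.get_obs()["position"],proj(c,[.59,.205,.217]))
for r in rects(c,im.max(2)<55,.217,200): print(r)
```

```text
[0.5588 0.2063 0.33  ] [326.5333 259.5337]
(array([701.1674, 197.287 ]), -89.66970491409302, 719.6013793945312, 296.00018310546875, array([357.8476, 358.9056]))
(array([478.1398, 240.8943]), -87.40915894508362, 48.12153244018555, 13.871804237365723, array([372.1398, 135.6398]))
```

View pics/w1.png

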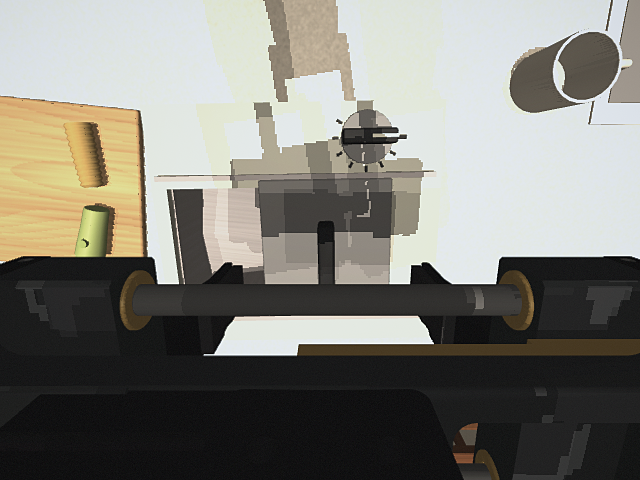

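The wrist view shows the rib at column 326 with its front end at row 221, the dial centred at (366,137) with its pointer on the long mark, and the front rail from (155,177) to (435,171).

Run:
```python
from h import *
o=status.get_obs();im=cv2.imread("pics/w1.png")
c=viewer.camera("wrist");T=np.eye(4);T[:3,:3]=R.from_quat(o["tool_rot"]).as_matrix();T[:3,3]=o["position"];c["pose"]=T@c["mount"]
a,b=ray(c,155,177,.182),ray(c,435,171,.182);print("rail",a,b,np.degrees(np.arctan2(-(b-a)[0],(b-a)[1])))
print("ribfront",ray(c,326,221,.217),"platecorners",ray(c,262,180,.187),ray(c,391,180,.187),"dial",ray(c,366,137,.188))
print("mouth right",ray(c,168,190,.18))
go(.592,.205,.194,90.8)
```

```text
rail [0.516 0.036 0.182] [0.5083 0.3124 0.182 ] 1.6017045792968567
ribfront [0.5522 0.2054 0.217 ] platecorners [0.5179 0.1427 0.187 ] [0.517  0.2686 0.187 ] dial [0.4769 0.2426 0.188 ]
mouth right [0.529  0.0465 0.18  ]
pos [-0.0339 -0.0024  0.1361] rot [ 0.  -0.1 -0.3] [ -0.1  -0.  179.7] q6 -80.9
```

>>> arm_command(
  delta_rot=[
    [0, 0, -0.3],
    [0, 0, -0.5],
    [0, 0, -0.5],
    [0, 0, -0.5],
    [0, 0, -0.5],
    [0, 0, -0.5],
    [0, 0, -0.5],
    [0, 0, -0.5],
    [0, 0, -0.5],
    [0, 0, -0.5],
  ],
  delta_pos=[
    [-0.02, -0.001, 0.03],
    [-0.03, -0.0015, 0.065],
    [-0.03, -0.0015, 0.1],
    [-0.03, -0.0015, 0.125],
    [-0.03, -0.0015, 0.136],
    [-0.03, -0.0015, 0.136],
    [-0.03, -0.0015, 0.136],
    [-0.03, -0.0015, 0.136],
    [-0.03, -0.0015, 0.136],
    [-0.03, -0.0015, 0.136],
  ],
  gripper=[-1, -1, -1, -1, 0.9, 0.9, 0.9, 0.9, 0.9, 0.9],
  grip_force=15,
)

```text
time: 2.63
position: [0.5902, 0.2057, 0.1967]
tool_rot: [-0.009, 1.0, 0.0, 0.002]
ft_force: [0.4, 0.2, 0.7]
grip_width: 0.0552
grip_force: 0.0
```

>>> arm_command(
  delta_rot=[
    [0, 0, 0],
    [0, 0, 0],
    [0, 0, 0],
    [0, 0, 0],
    [0, 0, 0],
    [0, 0, 0],
    [0, 0, 0],
    [0, 0, 0],
  ],
  delta_pos=[
    [0, 0, 0],
    [0, 0, 0],
    [0, 0, 0],
    [0, 0, 0],
    [0, 0, 0],
    [0, 0, 0],
    [0, 0, 0],
    [0, 0, 0],
  ],
  gripper=[1, 1, 1, 1, 1, 1, 1, 1],
)

```text
time: 3.3
position: [0.5891, 0.2052, 0.1945]
tool_rot: [-0.009, 1.0, -0.0, -0.0]
ft_force: [-0.1, -1.0, 0.1]
grip_width: 0.0147
grip_force: 15.0
```

>>> arm_command(
  delta_rot=[
    [0, 0, 0],
    [0, 0, 0],
    [0, 0, 0],
    [0, 0, 0],
    [0, 0, 0],
    [0, 0, 0],
  ],
  delta_pos=[
    [0, 0.01, 0],
    [0, 0.02, 0],
    [0, 0.024, 0],
    [0, 0.027, 0],
    [0, 0.029, 0],
    [0, 0.029, 0],
  ],
  gripper=[1, 1, 1, 1, 1, 1],
)

```text
time: 3.8
position: [0.5884, 0.2355, 0.1945]
tool_rot: [-0.009, 1.0, 0.001, -0.0]
ft_force: [-0.4, 1.2, -0.6]
grip_width: 0.0147
grip_force: 15.0
```

>>> arm_command(
  delta_rot=[
    [0, 0, 0],
    [0, 0, 0],
    [0, 0, 0],
    [0, 0, 0],
  ],
  delta_pos=[
    [0, 0.002, 0],
    [0, 0.004, 0],
    [0, 0.005, 0],
    [0, 0.005, 0],
  ],
  gripper=[1, 1, 1, 1],
)

```text
time: 4.13
position: [0.5892, 0.2396, 0.1954]
tool_rot: [-0.008, 1.0, 0.0, 0.001]
ft_force: [-0.3, -1.1, 4.5]
grip_width: 0.0023
grip_force: 2.1
```

Run:
```python
from h import *
c=cam("wrist");t=cam("top")
cv2.imwrite("pics/w2.png",np.hstack([cv2.resize(c["pixels"][:300],(480,225)),cv2.resize(t["pixels"][220:310,220:350],(320,225))]))
o=status.get_obs();print(o["grip_width"],o["grip_force"],o["ft_force"],o["position"])
```

```text
0.0009075007281142571 2.49425808142405 [-0.8311 -1.1093  6.4079] [0.5893 0.2395 0.1954]
```

View pics/w2.png

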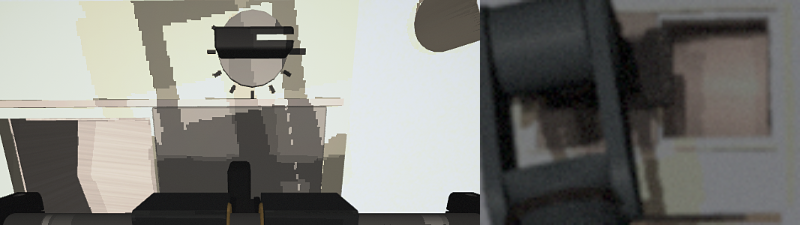

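The mouth is nearly clear, but the gripper reads closed (1 mm) with the rib slightly left of the fingers' centre (239 vs 246). I'll open, rise and look.

>>> arm_command(
  delta_rot=[
    [0, 0, 0],
    [0, 0, 0],
    [0, 0, 0],
    [0, 0, 0],
    [0, 0, 0],
    [0, 0, 0],
    [0, 0, 0],
    [0, 0, 0],
    [0, 0, 0],
    [0, 0, 0],
  ],
  delta_pos=[
    [0, 0, 0],
    [0, 0, 0],
    [0, 0, 0],
    [0, 0, 0],
    [0, 0, -0.03],
    [0.02, 0, -0.065],
    [0.04, 0, -0.1],
    [0.06, 0, -0.1],
    [0.07, 0, -0.1],
    [0.07, 0, -0.1],
  ],
  gripper=[-1, -1, -1, -1, -1, -1, -1, -1, -1, -1],
)

```text
time: 5.07
position: [0.5157, 0.2383, 0.294]
tool_rot: [-0.009, 1.0, -0.0, -0.001]
ft_force: [-0.5, 0.5, 0.6]
grip_width: 0.0591
grip_force: 0.0
```

Run:
```python
from h import *
c=cam("wrist","w3");print(status.get_obs()["position"],status.get_obs()["grip_width"])
im=c["pixels"]
for z,v in((.187,0),): 
  print("proj rib@.235",proj(c,[.56,.235,.217]))
```

```text
[0.5172 0.2382 0.2934] 0.06341880409935843
proj rib@.235 [322.1672 288.5974]
```

View pics/w3.png

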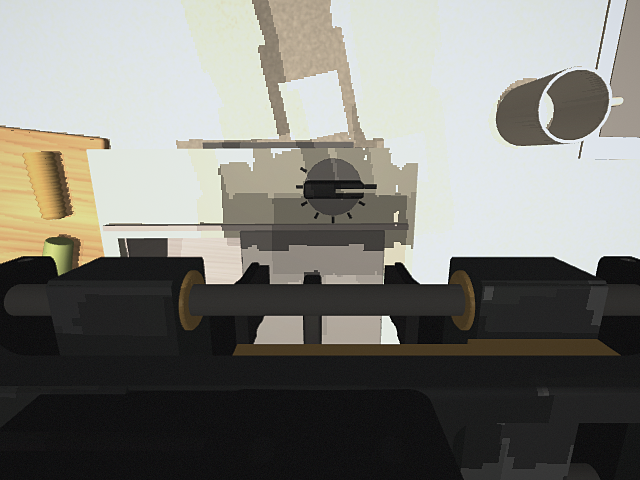

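The rib is now at column 312, about 8 mm short of where the gripper was. The dial still points to the long mark. I'll measure how far the mouth is uncovered.

Run:
```python
from h import *
o=status.get_obs();c=cam("wrist")
print("mouth right",ray(c,118,238,.18),"plate R",ray(c,241,245,.187),"plate L",ray(c,384,245,.187),"rib",ray(c,312.5,280,.217),"dial",ray(c,333,187,.188), "rail end",ray(c,408,226,.183),ray(c,104,228,.183))
go(.56,.2,.37,90.8)
go(.50,.16,.37,90.8)
```

```text
mouth right [0.53   0.0447 0.18  ] plate R [0.5328 0.1602 0.187 ] plate L [0.5305 0.2902 0.187 ] rib [0.5537 0.2266 0.217 ] dial [0.4788 0.2427 0.188 ] rail end [0.5133 0.3117 0.183 ] [0.52   0.0351 0.183 ]
pos [-0.0411 -0.0388 -0.0769] rot [-0.  -0.1  0.2] [   0.2   -0.  -179.8] q6 -77.5
pos [ 0.0196 -0.0778 -0.0768] rot [-0.  -0.1  0.2] [   0.2   -0.  -179.8] q6 -77.5
```

The mouth's right edge is at y=0.045 and the plate's right edge at 0.160, so about 8 mm is still covered. I'll push the rib left with the fingers shut.

>>> arm_command(
  delta_rot=[
    [0, 0, 0],
    [0, 0, 0],
    [0, 0, 0],
    [0, 0, 0],
    [0, 0, 0],
    [0, 0, 0],
    [0, 0, 0],
    [0, 0, 0],
    [0, 0, 0],
    [0, 0, 0],
    [0, 0, 0],
    [0, 0, 0],
  ],
  delta_pos=[
    [-0.02, -0.015, 0],
    [-0.05, -0.03, 0],
    [-0.073, -0.045, 0],
    [-0.073, -0.045, 0],
    [-0.073, -0.045, 0],
    [-0.073, -0.045, 0],
    [-0.073, -0.045, 0],
    [-0.073, -0.045, 0],
    [-0.073, -0.045, 0],
    [-0.073, -0.045, 0.02],
    [-0.073, -0.045, 0.05],
    [-0.073, -0.045, 0.06],
  ],
  gripper=[1, 1, 1, 1, 1, 1, 1, 1, 1, 1, 1, 1],
)

```text
time: 6.17
position: [0.5896, 0.1946, 0.2315]
tool_rot: [-0.009, 1.0, -0.0, -0.003]
ft_force: [-0.8, -1.0, -0.6]
grip_width: 0.0048
grip_force: 0.0
```

>>> arm_command(
  delta_rot=[
    [0, 0, 0],
    [0, 0, 0],
    [0, 0, 0],
    [0, 0, 0],
    [0, 0, 0],
    [0, 0, 0],
  ],
  delta_pos=[
    [0, 0, 0.02],
    [0, 0, 0.037],
    [0, 0.005, 0.037],
    [0, 0.01, 0.037],
    [0, 0.014, 0.037],
    [0, 0.016, 0.037],
  ],
  gripper=[1, 1, 1, 1, 1, 1],
)

```text
time: 6.67
position: [0.593, 0.2117, 0.1993]
tool_rot: [-0.009, 1.0, 0.0, 0.002]
ft_force: [0.2, 0.2, 0.1]
grip_width: 0.0004
grip_force: 0.0
```

>>> arm_command(
  delta_rot=[
    [0, 0, 0],
    [0, 0, 0],
    [0, 0, 0],
    [0, 0, 0],
  ],
  delta_pos=[
    [0, 0.002, 0],
    [0, 0.004, 0],
    [0, 0.004, 0],
    [0, 0.004, 0],
  ],
  gripper=[1, 1, 1, 1],
)

```text
time: 7.0
position: [0.592, 0.2145, 0.1979]
tool_rot: [-0.009, 1.0, 0.0, 0.0]
ft_force: [0.3, 0.1, 0.8]
grip_width: 0.0003
grip_force: 0.0
```

>>> arm_command(
  delta_rot=[
    [0, 0, 0],
    [0, 0, 0],
    [0, 0, 0],
    [0, 0, 0],
  ],
  delta_pos=[
    [0, 0.002, 0],
    [0, 0.003, 0],
    [0, 0.003, 0],
    [0, 0.003, 0],
  ],
  gripper=[1, 1, 1, 1],
)

```text
time: 7.33
position: [0.5919, 0.2174, 0.1975]
tool_rot: [-0.009, 1.0, -0.0, -0.0]
ft_force: [0.2, -0.1, -0.9]
grip_width: 0.0003
grip_force: 0.0
```

>>> arm_command(
  delta_rot=[
    [0, 0, 0],
    [0, 0, 0],
    [0, 0, 0],
    [0, 0, 0],
  ],
  delta_pos=[
    [0, 0.002, 0],
    [0, 0.003, 0],
    [0, 0.003, 0],
    [0, 0.003, 0],
  ],
  gripper=[1, 1, 1, 1],
)

```text
time: 7.67
position: [0.5918, 0.2205, 0.1975]
tool_rot: [-0.009, 1.0, -0.0, -0.0]
ft_force: [-0.0, 0.1, -1.0]
grip_width: 0.0006
grip_force: 0.0
```

Run:
```python
from h import *
o=status.get_obs();c=cam("wrist","w4");print(o["position"],o["ft_force"])
cv2.imwrite("pics/w4.png",c["pixels"][100:320])
```

```text
[0.5918 0.2205 0.1975] [-0.0177  0.1477 -1.0212]
```

View pics/w4.png

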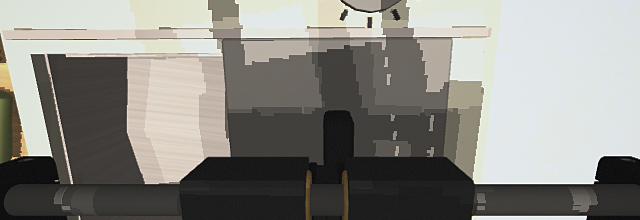

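The image shows the rib at columns 325–353 and the finger centre at about 327. I'll check the plate edges numerically to see whether the hatch moved.

Run:
```python
from h import *
o=status.get_obs();c=cam("wrist")
print("R",ray(c,228,200,.187),"L",ray(c,450,170,.187),"rib",ray(c,325,215,.217),ray(c,353,215,.217),"ribbase",ray(c,339,240,.187))
print("mouthR",ray(c,48,200,.18),"mouthfront",ray(c,48,155,.18),"rail",ray(c,490,132,.183))
print(proj(c,o["position"]))
```

```text
R [0.5532 0.1614 0.187 ] L [0.5336 0.2902 0.187 ] rib [0.5557 0.2187 0.217 ] [0.5554 0.2328 0.217 ] ribbase [0.5764 0.2274 0.187 ]
mouthR [0.5561 0.0494 0.18  ] mouthfront [0.5293 0.0543 0.18  ] rail [0.5121 0.3123 0.183 ]
[327.1651 269.7684]
```

Run:
```python
from h import *
o=status.get_obs();c=cam("wrist");s=cam("side")
print(o["grip_width"],o["grip_force"])
p=proj(s,[.59,.225,.2]).astype(int);print(p,proj(s,o["position"]))
g=lambda im:np.clip(255*(im/255.)**.5,0,255).astype(np.uint8)
a=cv2.resize(g(c["pixels"][190:320,250:410]),(493,400),interpolation=cv2.INTER_CUBIC)
b=cv2.resize(g(s["pixels"][p[1]-60:p[1]+60,p[0]-45:p[0]+45]),(300,400),interpolation=cv2.INTER_CUBIC)
cv2.imwrite("pics/z5.png",np.hstack([a,b]))
```

```text
0.00043753107346360874 0.0
[296 206] [297.7409 207.5624]
```

View pics/z5.png

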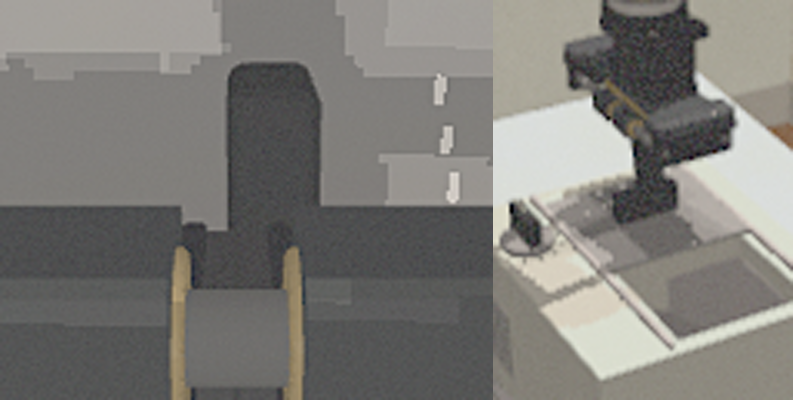

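>>> arm_command(
  delta_rot=[
    [0, 0, 0],
    [0, 0, 0],
    [0, 0, 0],
    [0, 0, 0],
  ],
  delta_pos=[
    [0, 0.002, 0],
    [0, 0.004, 0],
    [0, 0.006, 0],
    [0, 0.006, 0],
  ],
  gripper=[1, 1, 1, 1],
)

```text
time: 8.2
position: [0.5917, 0.2269, 0.1975]
tool_rot: [-0.009, 1.0, 0.0, -0.0]
ft_force: [-0.5, -0.1, 0.1]
grip_width: 0.0006
grip_force: 0.0
```

Run:
```python
from h import *
o=status.get_obs();c=cam("wrist")
print(o["position"],o["ft_force"])
g=c["pixels"][216:226].mean((0,2));print([ (i,int(g[i])) for i in range(300,380,3)])
```

```text
[0.5917 0.2269 0.1975] [-0.5071 -0.0974  0.1484]
[(300, 63), (303, 63), (306, 63), (309, 64), (312, 21), (315, 19), (318, 20), (321, 19), (324, 20), (327, 21), (330, 20), (333, 20), (336, 20), (339, 17), (342, 66), (345, 63), (348, 63), (351, 63), (354, 63), (357, 63), (360, 63), (363, 63), (366, 63), (369, 63), (372, 63), (375, 63), (378, 63)]
```

Now the rib is directly beneath the shut fingers with no force: the fingers pass over it, so the rib's top sits lower than the nominal height. I'll triangulate its height across the views.

Run:
```python
from h import *
c=cam("wrist")
def view(pos,u,v,q=[-.009,1,0,0]):
    T=np.eye(4);T[:3,:3]=R.from_quat(q).as_matrix();T[:3,3]=pos;P=T@c["mount"]
    return P[:3,3],P[:3,:3]@np.array([(u-c["cx"])/c["fx"],(v-c["cy"])/c["fy"],1])
def tri(L):
    A=0;b=0
    for p,d in L:
        d=d/np.linalg.norm(d);M=np.eye(3)-np.outer(d,d);A=A+M;b=b+M@p
    return np.linalg.solve(A,b)
print("dial skirt c",tri([view([.5588,.2063,.33],366,137,[-.003,1,0,0]),view([.5172,.2382,.2934],333,187)]))
print("rib front",tri([view([.5172,.2382,.2934],312.5,277),view([.5918,.2205,.1975],339,211)]))
print("rib width->",[tri([view([.5172,.2382,.2934],a,277),view([.5918,.2205,.1975],b,211)]) for a,b in((304,325),(321,353))])
print("rail R end",tri([view([.5172,.2382,.2934],408,226),view([.5918,.2205,.1975],490,132)]))
t=cam("top")
tt=lambda u,v:(t["pose"][:3,3],t["pose"][:3,:3]@np.array([(u-t["cx"])/t["fx"],(v-t["cy"])/t["fy"],1]))
print("dial top+w",tri([tt(264.3,294),view([.5588,.2063,.33],366,137,[-.003,1,0,0])]))
go(.59,.2266,.192,91)
```

```text
dial skirt c [0.4779 0.2421 0.1969]
rib front [0.5553 0.2262 0.2065]
rib width-> [array([0.5555, 0.2188, 0.2064]), array([0.5551, 0.2336, 0.2066])]
rail R end [0.5124 0.3104 0.1876]
dial top+w [0.4774 0.2423 0.1906]
pos [0.0017 0.0001 0.0055] rot [-0. -0. -0.] [ -0.   0. 180.] q6 -80.1
```

>>> arm_command(
  delta_rot=[
    [0, 0, 0],
    [0, 0, 0],
    [0, 0, 0],
    [0, 0, 0],
  ],
  delta_pos=[
    [0, 0, 0.001],
    [0, 0, 0.002],
    [0, 0, 0.002],
    [0, 0, 0.002],
  ],
  gripper=[1, 1, 1, 1],
)

```text
time: 8.68
position: [0.5917, 0.2263, 0.1955]
tool_rot: [-0.009, 1.0, -0.0, -0.0]
ft_force: [-0.5, -0.1, 0.3]
grip_width: 0.0004
grip_force: 0.1
```

>>> arm_command(
  delta_rot=[
    [0, 0, 0],
    [0, 0, 0],
    [0, 0, 0],
    [0, 0, 0],
  ],
  delta_pos=[
    [0, 0, 0.001],
    [0, 0, 0.002],
    [0, 0, 0.002],
    [0, 0, 0.002],
  ],
  gripper=[1, 1, 1, 1],
)

```text
time: 9.02
position: [0.5918, 0.2263, 0.1954]
tool_rot: [-0.009, 1.0, -0.0, 0.0]
ft_force: [-2.6, -0.6, 9.2]
grip_width: 0.0005
grip_force: 4.0
```

Contact comes at reported z=0.1955, while the images put the rib at its nominal height (top 0.217). So the real fingertips sit about 21 mm above the reported TCP, and I'll command lower by that amount. Regripping deeper.

>>> arm_command(
  delta_rot=[
    [0, 0, 0],
    [0, 0, 0],
    [0, 0, 0],
    [0, 0, 0],
    [0, 0, 0],
    [0, 0, 0],
    [0, 0, 0],
    [0, 0, 0],
    [0, 0, 0],
    [0, 0, 0],
    [0, 0, 0],
    [0, 0, 0],
  ],
  delta_pos=[
    [0, 0, -0.03],
    [0, 0, -0.03],
    [0, 0, -0.03],
    [0, 0, -0.03],
    [0, 0, -0.03],
    [0, 0, -0.03],
    [0, 0, -0.03],
    [0, 0, -0.01],
    [0, 0, 0.01],
    [0, 0, 0.02],
    [0, 0, 0.021],
    [0, 0, 0.021],
  ],
  gripper=[-0.3, -0.3, -0.3, -0.3, -0.3, -0.3, -0.3, -0.3, -0.3, -0.3, -0.3, -0.3],
  grip_force=20,
)

```text
time: 10.02
position: [0.5913, 0.2263, 0.1717]
tool_rot: [-0.009, 1.0, -0.0, -0.001]
ft_force: [0.9, 0.7, -0.5]
grip_width: 0.0559
grip_force: 0.0
```

>>> arm_command(
  delta_rot=[
    [0, 0, 0],
    [0, 0, 0],
    [0, 0, 0],
    [0, 0, 0],
    [0, 0, 0],
    [0, 0, 0],
    [0, 0, 0],
    [0, 0, 0],
  ],
  delta_pos=[
    [0, 0, 0],
    [0, 0, 0],
    [0, 0, 0],
    [0, 0, 0],
    [0, 0, 0],
    [0, 0, 0],
    [0, 0, 0],
    [0, 0, 0],
  ],
  gripper=[1, 1, 1, 1, 1, 1, 1, 1],
)

```text
time: 10.68
position: [0.5918, 0.2265, 0.1727]
tool_rot: [-0.009, 1.0, 0.0, 0.0]
ft_force: [-0.1, 0.1, 0.7]
grip_width: 0.0158
grip_force: 20.0
```

Now the grip is firm at 15.8 mm. Pull left to the stop.

>>> arm_command(
  delta_rot=[
    [0, 0, 0],
    [0, 0, 0],
    [0, 0, 0],
    [0, 0, 0],
    [0, 0, 0],
  ],
  delta_pos=[
    [0, 0.003, 0],
    [0, 0.005, 0],
    [0, 0.007, 0],
    [0, 0.007, 0],
    [0, 0.007, 0],
  ],
  gripper=[1, 1, 1, 1, 1],
)

```text
time: 11.1
position: [0.5916, 0.234, 0.1727]
tool_rot: [-0.009, 1.0, 0.0, 0.0]
ft_force: [-1.0, 0.9, 1.9]
grip_width: 0.016
grip_force: 20.0
```

>>> arm_command(
  delta_rot=[
    [0, 0, 0],
    [0, 0, 0],
    [0, 0, 0],
  ],
  delta_pos=[
    [0, 0.0015, 0],
    [0, 0.003, 0],
    [0, 0.003, 0],
  ],
  gripper=[1, 1, 1],
)

```text
time: 11.35
position: [0.5916, 0.2357, 0.1727]
tool_rot: [-0.009, 1.0, -0.001, -0.0]
ft_force: [-1.4, -4.4, 4.0]
grip_width: 0.016
grip_force: 20.0
```

At the stop (y≈0.2355, as predicted). Release and measure the pieces.

>>> arm_command(
  delta_rot=[
    [0, 0, 0],
    [0, 0, 0],
    [0, 0, 0],
    [0, 0, 0],
    [0, 0, 0],
    [0, 0, 0],
    [0, 0, 0],
    [0, 0, 0],
    [0, 0, 0],
    [0, 0, 0],
  ],
  delta_pos=[
    [0, 0, 0],
    [0, 0, 0],
    [0, 0, 0],
    [0, 0, 0],
    [0, 0, -0.02],
    [0, 0, -0.05],
    [0, 0, -0.09],
    [0, 0, -0.12],
    [0, 0, -0.12],
    [0, 0, -0.12],
  ],
  gripper=[-0.5, -0.5, -0.5, -0.5, -1, -1, -1, -1, -1, -1],
)

```text
time: 12.18
position: [0.5929, 0.237, 0.295]
tool_rot: [-0.009, 1.0, 0.001, 0.003]
ft_force: [-0.9, 0.5, -0.3]
grip_width: 0.0744
grip_force: 0.0
```

```bash
cat >> h.py <<'E'
def pieces(c,amin=60,roi=(365,215,490,330)):
    hsv=cv2.cvtColor(c["pixels"],cv2.COLOR_BGR2HSV);h,s,v=[hsv[...,i].astype(int) for i in range(3)]
    for n,m in (("stalk",(h>26)&(h<45)&(s>80)),("cob",(h<=22)&(s>125)&(h>10))):
        m=cv2.morphologyEx(m.astype(np.uint8),cv2.MORPH_OPEN,np.ones((3,3)))
        for r in rects(c,m,.034,amin,roi): print(n,*[x.round(1) if hasattr(x,'round') else x for x in r])
E
python3 - <<'E'
from h import *
c=cam("top");pieces(c)
o=status.get_obs();print(o["position"]);go(.56,-.16,.30,91)
E
```

```text
stalk [ 611.2 -139.6] -18.81403350830078 77.92113494873047 33.718013763427734 [399.9 249.9]
cob [ 497.6 -134.6] 3.008087635040283 86.392822265625 30.657108306884766 [398.2 288.7]
cob [ 590.4 -312. ] -1.4283981323242188 86.89297485351562 35.38930130004883 [458.5 257.4]
[0.5914 0.2366 0.2928]
pos [ 0.0382 -0.396  -0.0074] rot [ 0.  0. -0.] [  0.1  -0.  180. ] q6 -79.2
```

Three pieces, with sizes as expected: cobs at (0.498,-0.135) and (0.590,-0.312), stalk at (0.611,-0.140). I'll take the near cob first.

Run:
```python
from h import *
go(.4976,-.1346,.12,93)
```

```text
pos [ 0.1003 -0.3696  0.1725] rot [ 0.  0. -2.] [  0.1  -0.  178. ] q6 -79.2
```

>>> arm_command(
  delta_rot=[
    [0, 0, 0],
    [0, 0, 0],
    [0, 0, 0],
    [0, 0, 0],
    [0, 0, 0],
    [0, 0, 0],
    [0, 0, 0],
    [0, 0, 0],
    [0, 0, -1],
    [0, 0, -2],
    [0, 0, -2],
    [0, 0, -2],
  ],
  delta_pos=[
    [0.01, -0.035, 0],
    [0.02, -0.07, 0],
    [0.03, -0.11, 0],
    [0.04, -0.15, 0],
    [0.05, -0.19, 0],
    [0.06, -0.23, 0],
    [0.075, -0.265, 0],
    [0.085, -0.3, 0.01],
    [0.095, -0.335, 0.03],
    [0.1, -0.37, 0.05],
    [0.1, -0.37, 0.08],
    [0.1, -0.37, 0.1],
  ],
  gripper=[-1, -1, -1, -1, -1, -1, -1, -1, -1, -1, -1, -1],
)

```text
time: 13.23
position: [0.4953, -0.1365, 0.1888]
tool_rot: [-0.024, 1.0, 0.001, -0.002]
ft_force: [-0.5, 0.0, -0.2]
grip_width: 0.0868
grip_force: 0.0
```

Run:
```python
from h import *
c=cam("wrist","w6");im=c["pixels"];print(status.get_obs()["position"],status.get_obs()["tool_rot"])
print(proj(c,[.4976-.044,-.1346,.035]),proj(c,[.4976,-.1346,.035]))
hsv=cv2.cvtColor(im,cv2.COLOR_BGR2HSV)
for u,v in [(326,200),(326,230)]: print(hsv[v,u])
cv2.imwrite("pics/w6.png",im[:330])
go(.4976,-.1346,.002,93)
```

```text
[ 0.4928 -0.1342  0.1854] [-0.0243  0.9997  0.0036 -0.006 ]
[330.2662 179.4896] [328.1555 222.2639]
[ 18 131 103]
[ 18 129 103]
pos [-0.007  -0.0019  0.1834] rot [ 0.4 -0.7 -0.2] [ -1.1  -0.7 179.8] q6 -120.6
```

View pics/w6.png

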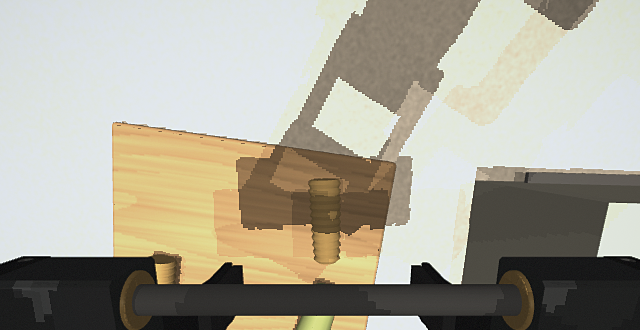

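The cob is at (326,221), within 2 px of the prediction. Descending.

>>> arm_command(
  delta_rot=[
    [0, 0, 0],
    [0, 0, 0],
    [0, 0, 0],
    [0, 0, 0],
    [0, 0, 0],
  ],
  delta_pos=[
    [0, 0, 0.035],
    [0, 0, 0.075],
    [0, 0, 0.115],
    [0, 0, 0.15],
    [0, 0, 0.15],
  ],
  gripper=[-1, -1, -1, -1, -1],
)

```text
time: 13.7
position: [0.4921, -0.132, 0.0355]
tool_rot: [-0.026, 1.0, 0.004, -0.008]
ft_force: [-1.4, 0.1, -0.2]
grip_width: 0.087
grip_force: 0.0
```

Run:
```python
from h import *
go(.4976,-.1346,.002,93)
```

```text
pos [-0.0059 -0.0032  0.0334] rot [ 0.5 -0.9 -0. ] [ -1.3  -0.8 180. ] q6 -120.6
```

>>> arm_command(
  delta_rot=[
    [0, 0, 0],
    [0, 0, 0],
    [0, 0, 0],
    [0, 0, 0],
    [0, 0, 0],
    [0, 0, 0],
    [0, 0, 0],
    [0, 0, 0],
    [0, 0, 0],
    [0, 0, 0],
    [0, 0, 0],
    [0, 0, 0],
  ],
  delta_pos=[
    [-0.003, -0.001, 0.02],
    [-0.003, -0.001, 0.033],
    [-0.003, -0.001, 0.033],
    [-0.003, -0.001, 0.033],
    [-0.003, -0.001, 0.033],
    [-0.003, -0.001, 0.033],
    [-0.003, -0.001, 0.033],
    [-0.003, -0.001, 0.033],
    [-0.003, -0.001, 0.033],
    [-0.003, -0.001, 0.033],
    [-0.003, -0.001, 0.033],
    [-0.003, -0.001, 0.033],
  ],
  gripper=[-1, -1, 1, 1, 1, 1, 1, 1, 1, 1, 1, 1],
  grip_force=35,
)

```text
time: 14.7
position: [0.501, -0.1362, 0.0096]
tool_rot: [-0.026, 1.0, -0.0, 0.0]
ft_force: [-0.1, -0.2, 1.1]
grip_width: 0.0341
grip_force: 29.5
```

Grip is a bit shallow; reopen slightly and go 8 mm deeper.

>>> arm_command(
  delta_rot=[
    [0, 0, 0],
    [0, 0, 0],
    [0, 0, 0],
    [0, 0, 0],
    [0, 0, 0],
    [0, 0, 0],
    [0, 0, 0],
    [0, 0, 0],
    [0, 0, 0],
  ],
  delta_pos=[
    [0, 0, 0],
    [0, 0, 0],
    [0, 0, 0.004],
    [0, 0, 0.008],
    [0, 0, 0.008],
    [0, 0, 0.008],
    [0, 0, 0.008],
    [0, 0, 0.008],
    [0, 0, 0.008],
  ],
  gripper=[-0.1, -0.1, -0.1, -0.1, 1, 1, 1, 1, 1],
)

```text
time: 15.45
position: [0.5009, -0.1361, 0.0015]
tool_rot: [-0.026, 1.0, 0.0, -0.0]
ft_force: [-1.5, 0.5, -0.9]
grip_width: 0.0349
grip_force: 34.9
```

>>> arm_command(
  delta_rot=[
    [0, 0, 0],
    [0, 0, 0],
    [0, 0, 0],
    [0, 0, 0],
    [0, 0, 0],
    [0, 0, 0],
    [0, 0, 0],
    [0, 0, 0],
  ],
  delta_pos=[
    [0, 0, -0.02],
    [0, 0, -0.055],
    [0, 0, -0.09],
    [0, 0, -0.13],
    [0, 0, -0.17],
    [0, 0, -0.21],
    [0, 0, -0.25],
    [0, 0, -0.27],
  ],
  gripper=[1, 1, 1, 1, 1, 1, 1, 1],
)

```text
time: 16.12
position: [0.5027, -0.1369, 0.2769]
tool_rot: [-0.026, 1.0, -0.002, 0.004]
ft_force: [1.0, 0.4, -0.3]
grip_width: 0.0351
grip_force: 34.9
```

Run:
```python
from h import *
print(status.get_obs()["ft_force"],status.get_obs()["grip_width"])
go(.592,.105,.27,91)
```

```text
[ 0.9553  0.425  -0.3415] 0.03508369762967764
pos [-0.1018  0.2369  0.0066] rot [-0.2  0.4  2. ] [  -0.7   -0.4 -178. ] q6 -120.5
```

>>> arm_command(
  delta_rot=[
    [0, 0, 0],
    [0, 0, 0],
    [0, 0, 1],
    [0, 0, 2],
    [0, 0, 2],
    [0, 0, 2],
    [0, 0, 2],
    [0, 0, 2],
    [0, 0, 2],
  ],
  delta_pos=[
    [-0.015, 0.035, 0],
    [-0.03, 0.07, 0],
    [-0.045, 0.105, 0],
    [-0.06, 0.14, 0],
    [-0.075, 0.175, 0],
    [-0.09, 0.21, 0],
    [-0.1, 0.237, 0],
    [-0.1, 0.237, 0],
    [-0.1, 0.237, 0],
  ],
  gripper=[1, 1, 1, 1, 1, 1, 1, 1, 1],
)

```text
time: 16.87
position: [0.5881, 0.1073, 0.271]
tool_rot: [-0.01, 1.0, -0.0, -0.001]
ft_force: [-0.3, -0.1, -0.1]
grip_width: 0.0351
grip_force: 34.9
```

Run:
```python
from h import *
c=cam("wrist","w7");print(status.get_obs()["grip_width"])
cv2.imwrite("pics/w7.png",c["pixels"][:330])
go(.592,.105,.155,91)
```

```text
0.03528032004902014
pos [-0.0044 -0.001   0.1161] rot [-0.  -0.1  0.1] [   0.1   -0.1 -179.9] q6 -91.5
```

View pics/w7.png

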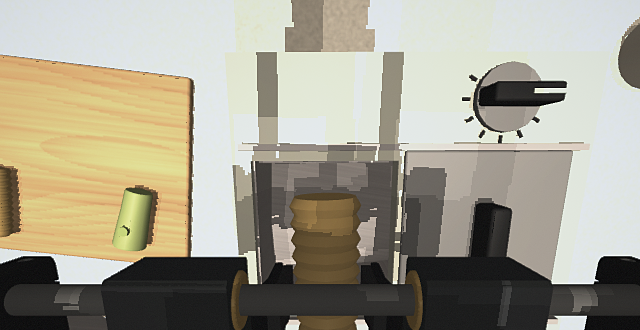

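The cob (columns 292–360) is centred over the fully open mouth (253–400). Lower and release.

>>> arm_command(
  delta_rot=[
    [0, 0, 0],
    [0, 0, 0],
    [0, 0, 0],
    [0, 0, 0],
    [0, 0, 0],
    [0, 0, 0],
    [0, 0, 0],
    [0, 0, 0],
    [0, 0, 0],
  ],
  delta_pos=[
    [-0.004, -0.001, 0.035],
    [-0.004, -0.001, 0.075],
    [-0.004, -0.001, 0.11],
    [-0.004, -0.001, 0.125],
    [-0.004, -0.001, 0.125],
    [-0.004, -0.001, 0.125],
    [-0.004, -0.001, 0.125],
    [-0.004, -0.001, 0.125],
    [-0.004, -0.001, 0.125],
  ],
  gripper=[1, 1, 1, 1, 1, -0.2, -0.2, -0.2, -0.2],
)

```text
time: 17.67
position: [0.594, 0.1045, 0.1487]
tool_rot: [-0.008, 1.0, -0.0, 0.002]
ft_force: [0.1, -0.6, -0.4]
grip_width: 0.0501
grip_force: 0.0
```

>>> arm_command(
  delta_rot=[
    [0, 0, 0],
    [0, 0, 0],
    [0, 0, 0],
    [0, 0, 0],
    [0, 0, 0],
    [0, 0, 0],
  ],
  delta_pos=[
    [0, 0, -0.035],
    [0, 0, -0.075],
    [0, 0, -0.115],
    [0, 0, -0.13],
    [0, 0, -0.13],
    [0, 0, -0.13],
  ],
  gripper=[-0.2, -0.2, -0.5, -1, -1, -1],
)

```text
time: 18.17
position: [0.5932, 0.1049, 0.2789]
tool_rot: [-0.009, 1.0, -0.0, 0.002]
ft_force: [0.1, 0.3, -0.2]
grip_width: 0.0711
grip_force: 0.0
```

Run:
```python
from h import *
pieces(cam("top"));o=status.get_obs();print(o["position"],o["grip_width"])
go(.6112,-.1396,.12,71.2)
```

```text
stalk [ 611.  -140.9] -14.480880737304688 77.09199523925781 33.761104583740234 [399.7 250. ]
cob [ 591.7 -310.6] -1.428436279296875 84.19843292236328 38.30723571777344 [458.2 257.5]
[0.5921 0.1049 0.2769] 0.07505035245000119
pos [-0.0149 -0.2448  0.1569] rot [ 0.   0.  19.8] [  -0.     0.  -160.2] q6 -91.6
```

>>> arm_command(
  delta_rot=[
    [0, 0, 0],
    [0, 0, 3],
    [0, 0, 6],
    [0, 0, 9],
    [0, 0, 13],
    [0, 0, 17.5],
    [0, 0, 17.5],
    [0, 0, 17.5],
    [0, 0, 17.5],
    [0, 0, 17.5],
    [0, 0, 17.5],
  ],
  delta_pos=[
    [-0.002, -0.04, 0],
    [-0.004, -0.08, 0],
    [-0.007, -0.12, 0],
    [-0.01, -0.16, 0],
    [-0.013, -0.2, 0],
    [-0.015, -0.235, 0.01],
    [-0.017, -0.245, 0.05],
    [-0.017, -0.245, 0.09],
    [-0.017, -0.245, 0.1],
    [-0.017, -0.245, 0.1],
    [-0.017, -0.245, 0.1],
  ],
  gripper=[-1, -1, -1, -1, -1, -1, -1, -1, -1, -1, -1],
)

```text
time: 19.13
position: [0.6133, -0.1391, 0.1759]
tool_rot: [0.143, 0.99, 0.0, -0.001]
ft_force: [-0.1, 0.3, -0.3]
grip_width: 0.0868
grip_force: 0.0
```

Run:
```python
from h import *
c=cam("wrist");im=c["pixels"];hsv=cv2.cvtColor(im,cv2.COLOR_BGR2HSV);h,s,v=[hsv[...,i] for i in range(3)]
print(status.get_obs()["position"],status.get_obs()["grip_width"])
for n,m in(("stalk",(h>26)&(h<45)&(s>80)),):
    for r in rects(c,m,.034,500): print(n,*r)
print(proj(c,[.611,-.140,.034]))
go(.611,-.1402,.0,73)
```

```text
[ 0.6146 -0.1395  0.1777] 0.08681718582678573
stalk [ 610.4642 -143.2722] -16.49273681640625 81.49179077148438 37.94279098510742 [322.9766 218.5093]
[325.7089 219.7624]
pos [ 0.0036 -0.0017  0.1776] rot [-0.   0.1  0.5] [  -0.1   -0.  -179.5] q6 -96.5
```

>>> arm_command(
  delta_rot=[
    [0, 0, 0],
    [0, 0, 0],
    [0, 0, 0],
    [0, 0, 0],
    [0, 0, 0],
    [0, 0, 0],
    [0, 0, 0],
    [0, 0, 0],
    [0, 0, 0],
    [0, 0, 0],
    [0, 0, 0],
    [0, 0, 0],
  ],
  delta_pos=[
    [0.003, -0.002, 0.035],
    [0.003, -0.002, 0.075],
    [0.003, -0.002, 0.115],
    [0.003, -0.002, 0.15],
    [0.003, -0.002, 0.17],
    [0.003, -0.002, 0.175],
    [0.003, -0.002, 0.175],
    [0.003, -0.002, 0.175],
    [0.003, -0.002, 0.175],
    [0.003, -0.002, 0.175],
    [0.003, -0.002, 0.175],
    [0.003, -0.002, 0.175],
  ],
  gripper=[-1, -1, -1, -1, -1, -1, 1, 1, 1, 1, 1, 1],
  grip_force=35,
)

```text
time: 20.18
position: [0.611, -0.1412, 0.0029]
tool_rot: [0.144, 0.99, -0.0, 0.001]
ft_force: [-0.4, -0.2, -0.4]
grip_width: 0.0549
grip_force: 0.0
```

>>> arm_command(
  delta_rot=[
    [0, 0, 0],
    [0, 0, 0],
    [0, 0, 0],
    [0, 0, 0],
    [0, 0, 0],
    [0, 0, 0],
  ],
  delta_pos=[
    [0, 0, 0],
    [0, 0, 0],
    [0, 0, 0],
    [0, 0, 0],
    [0, 0, 0],
    [0, 0, 0],
  ],
  gripper=[1, 1, 1, 1, 1, 1],
)

```text
time: 20.68
position: [0.6104, -0.141, 0.002]
tool_rot: [0.144, 0.99, -0.0, 0.0]
ft_force: [-0.9, 0.5, 5.0]
grip_width: 0.0419
grip_force: 35.0
```

>>> arm_command(
  delta_rot=[
    [0, 0, 0],
    [0, 0, 0],
    [0, 0, 0],
    [0, 0, 0],
    [0, 0, 0],
    [0, 0, 0],
    [0, 0, 0],
    [0, 0, 0],
  ],
  delta_pos=[
    [0, 0, -0.02],
    [0, 0, -0.055],
    [0, 0, -0.09],
    [0, 0, -0.13],
    [0, 0, -0.17],
    [0, 0, -0.21],
    [0, 0, -0.25],
    [0, 0, -0.27],
  ],
  gripper=[1, 1, 1, 1, 1, 1, 1, 1],
)

```text
time: 21.35
position: [0.6122, -0.1416, 0.2768]
tool_rot: [0.144, 0.99, -0.001, 0.004]
ft_force: [0.3, -0.4, -0.8]
grip_width: 0.0422
grip_force: 35.0
```

Run:
```python
from h import *
o=status.get_obs();print(o["ft_force"],o["grip_width"])
go(.592,.105,.27,91)
```

```text
[ 0.283  -0.4306 -0.7911] 0.04224282191765767
pos [0.0895 0.2307 0.0059] rot [ -0.1   0.4 -17.5] [  0.6   0.2 162.5] q6 -96.7
```

>>> arm_command(
  delta_rot=[
    [0, 0, -2],
    [0, 0, -5],
    [0, 0, -8],
    [0, 0, -11],
    [0, 0, -14],
    [0, 0, -17.5],
    [0, 0, -17.5],
    [0, 0, -17.5],
    [0, 0, -17.5],
  ],
  delta_pos=[
    [0.013, 0.035, 0],
    [0.026, 0.07, 0],
    [0.04, 0.105, 0],
    [0.053, 0.14, 0],
    [0.067, 0.175, 0],
    [0.08, 0.21, 0],
    [0.0885, 0.23, 0],
    [0.0885, 0.23, 0],
    [0.0885, 0.23, 0],
  ],
  gripper=[1, 1, 1, 1, 1, 1, 1, 1, 1],
)

```text
time: 22.1
position: [0.5901, 0.1061, 0.2708]
tool_rot: [-0.01, 1.0, -0.0, -0.001]
ft_force: [0.3, -0.2, -0.9]
grip_width: 0.0418
grip_force: 35.0
```

Run:
```python
from h import *
c=cam("wrist","w8");print(status.get_obs()["grip_width"])
g=c["pixels"][230].astype(int);hsv=cv2.cvtColor(c["pixels"],cv2.COLOR_BGR2HSV)
m=(hsv[...,0]>26)&(hsv[...,0]<45)&(hsv[...,1]>70);ys,xs=np.nonzero(m[:,250:420]);print(len(xs),xs.min()+250,xs.max()+250,ys.min(),ys.max())
go(.592,.105,.155,91)
```

```text
0.04199550443608687
7202 272 363 208 436
pos [-0.0016  0.0002  0.1159] rot [-0.  -0.1  0. ] [   0.1   -0.1 -180. ] q6 -91.6
```

>>> arm_command(
  delta_rot=[
    [0, 0, 0],
    [0, 0, 0],
    [0, 0, 0],
    [0, 0, 0],
    [0, 0, 0],
    [0, 0, 0],
    [0, 0, 0],
    [0, 0, 0],
    [0, 0, 0],
    [0, 0, 0],
  ],
  delta_pos=[
    [-0.002, 0, 0.035],
    [-0.002, 0, 0.075],
    [-0.002, 0, 0.11],
    [-0.002, 0, 0.125],
    [-0.002, 0, 0.125],
    [-0.002, 0, 0.125],
    [-0.002, 0, 0.125],
    [-0.002, 0, 0.125],
    [-0.002, 0, 0.125],
    [-0.002, 0, 0.125],
  ],
  gripper=[1, 1, 1, 1, 1, -0.4, -0.4, -0.4, -0.4, -0.4],
)

```text
time: 22.98
position: [0.5938, 0.1047, 0.1482]
tool_rot: [-0.008, 1.0, -0.0, 0.002]
ft_force: [0.1, 0.5, -0.5]
grip_width: 0.0598
grip_force: 0.0
```

>>> arm_command(
  delta_rot=[
    [0, 0, 0],
    [0, 0, 0],
    [0, 0, 0],
    [0, 0, 0],
    [0, 0, 0],
    [0, 0, 0],
  ],
  delta_pos=[
    [0, 0, -0.035],
    [0, 0, -0.075],
    [0, 0, -0.115],
    [0, 0, -0.13],
    [0, 0, -0.13],
    [0, 0, -0.13],
  ],
  gripper=[-0.4, -0.4, -0.5, -1, -1, -1],
)

```text
time: 23.48
position: [0.5933, 0.105, 0.2784]
tool_rot: [-0.009, 1.0, -0.0, 0.002]
ft_force: [0.7, 0.9, -0.3]
grip_width: 0.0779
grip_force: 0.0
```

Run:
```python
from h import *
pieces(cam("top","top3"));o=status.get_obs();print(o["position"],o["grip_width"])
go(.591,-.3112,.17,88.6)
```

```text
cob [ 592.2 -312.8] -7.696220397949219 89.96764373779297 34.42292022705078 [458.3 257.2]
[0.5922 0.1049 0.2765] 0.081338703562054
pos [ 0.0084 -0.416   0.1066] rot [-0.  -0.   2.4] [   0.    -0.  -177.6] q6 -91.6
```

>>> arm_command(
  delta_rot=[
    [0, 0, 0],
    [0, 0, 0],
    [0, 0, 0],
    [0, 0, 0],
    [0, 0, 0],
    [0, 0, 1],
    [0, 0, 2],
    [0, 0, 4],
    [0, 0, 5],
    [0, 0, 5],
    [0, 0, 5],
    [0, 0, 5],
  ],
  delta_pos=[
    [0.001, -0.04, 0],
    [0.001, -0.08, 0],
    [0.001, -0.12, 0],
    [0.001, -0.16, 0],
    [0.001, -0.2, 0],
    [0.001, -0.24, 0],
    [0.001, -0.28, 0.01],
    [0.001, -0.32, 0.02],
    [0.001, -0.36, 0.04],
    [0.001, -0.395, 0.06],
    [0.001, -0.416, 0.09],
    [0.001, -0.416, 0.1],
  ],
  gripper=[-1, -1, -1, -1, -1, -1, -1, -1, -1, -1, -1, -1],
)

```text
time: 24.53
position: [0.5952, -0.3148, 0.1693]
tool_rot: [0.038, 0.999, 0.002, -0.004]
ft_force: [0.1, 0.4, -1.9]
grip_width: 0.0871
grip_force: 0.0
```

>>> arm_command(
  delta_rot=[
    [0, 0, 0],
    [0, 0, 0],
    [0, 0, 0],
  ],
  delta_pos=[
    [0, 0, 0],
    [0, 0, 0],
    [0, 0, 0],
  ],
  gripper=[-1, -1, -1],
)

```text
time: 24.78
position: [0.5993, -0.3099, 0.177]
tool_rot: [0.034, 0.999, 0.0, 0.0]
ft_force: [0.7, -1.4, 0.3]
grip_width: 0.0867
grip_force: 0.0
```

Run:
```python
from h import *
c=cam("wrist","w9");im=c["pixels"];hsv=cv2.cvtColor(im,cv2.COLOR_BGR2HSV)
o=status.get_obs();print(o["position"],o["q"],proj(c,[.592,-.312,.031]))
cv2.imwrite("pics/w9.png",im[:330])
go(.592,-.312,.0,86)
```

```text
[ 0.5998 -0.31    0.1778] [-0.6423  0.6192  1.3207  0.0003  1.2    -2.1448] [324.3717 213.7471]
pos [ 0.0079 -0.0024  0.1778] rot [-0.   0.1  0.1] [  -0.1   -0.1 -179.9] q6 -122.9
```

View pics/w9.png

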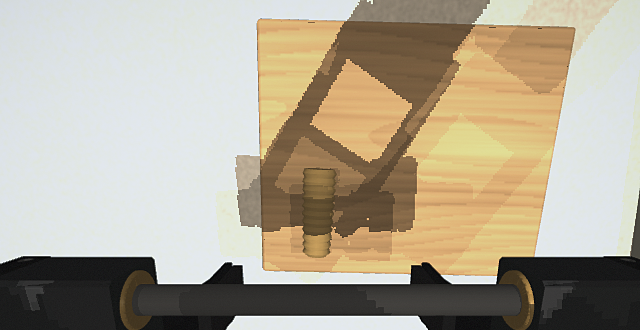

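The cob is at (318,213), about 5 mm right of the prediction and aligned with the tool, and the rest of the board is empty. Correct and descend.

>>> arm_command(
  delta_rot=[
    [0, 0, 0],
    [0, 0, 0],
    [0, 0, 0],
    [0, 0, 0],
    [0, 0, 0],
    [0, 0, 0],
    [0, 0, 0],
    [0, 0, 0],
    [0, 0, 0],
    [0, 0, 0],
    [0, 0, 0],
    [0, 0, 0],
  ],
  delta_pos=[
    [0.007, -0.008, 0.035],
    [0.007, -0.008, 0.075],
    [0.007, -0.008, 0.115],
    [0.007, -0.008, 0.15],
    [0.007, -0.008, 0.17],
    [0.007, -0.008, 0.176],
    [0.007, -0.008, 0.176],
    [0.007, -0.008, 0.176],
    [0.007, -0.008, 0.176],
    [0.007, -0.008, 0.176],
    [0.007, -0.008, 0.176],
    [0.007, -0.008, 0.176],
  ],
  gripper=[-1, -1, -1, -1, -1, -1, 1, 1, 1, 1, 1, 1],
)

```text
time: 25.83
position: [0.5921, -0.3191, 0.002]
tool_rot: [0.035, 0.999, -0.001, 0.001]
ft_force: [-0.6, -0.2, 0.4]
grip_width: 0.0549
grip_force: 0.0
```

>>> arm_command(
  delta_rot=[
    [0, 0, 0],
    [0, 0, 0],
    [0, 0, 0],
    [0, 0, 0],
    [0, 0, 0],
    [0, 0, 0],
    [0, 0, 0],
  ],
  delta_pos=[
    [0, 0, 0],
    [0, 0, 0],
    [0, 0, 0],
    [0, 0, 0],
    [0, 0, 0],
    [0, 0, 0],
    [0, 0, 0],
  ],
  gripper=[1, 1, 1, 1, 1, 1, 1],
)

```text
time: 26.42
position: [0.5914, -0.3187, 0.0007]
tool_rot: [0.035, 0.999, -0.0, -0.0]
ft_force: [0.8, 0.2, 1.8]
grip_width: 0.035
grip_force: 34.7
```

>>> arm_command(
  delta_rot=[
    [0, 0, 0],
    [0, 0, 0],
    [0, 0, 0],
    [0, 0, 0],
    [0, 0, 0],
    [0, 0, 0],
    [0, 0, 0],
    [0, 0, 0],
    [0, 0, 0],
  ],
  delta_pos=[
    [0, 0, -0.02],
    [0, 0, -0.055],
    [0, 0, -0.09],
    [0, 0, -0.13],
    [0, 0, -0.17],
    [0, 0, -0.21],
    [0, 0, -0.25],
    [0, 0, -0.27],
    [0, 0, -0.27],
  ],
  gripper=[1, 1, 1, 1, 1, 1, 1, 1, 1],
)

```text
time: 27.17
position: [0.5942, -0.3208, 0.2774]
tool_rot: [0.035, 0.999, -0.004, 0.005]
ft_force: [1.4, -0.6, -0.1]
grip_width: 0.0351
grip_force: 34.8
```

Run:
```python
from h import *
go(.592,.105,.27,91)
```

```text
pos [0.0321 0.4246 0.0039] rot [-0.4  0.6 -5. ] [  0.9   0.7 175. ] q6 -123.8
```

>>> arm_command(
  delta_rot=[
    [0, 0, -1],
    [0, 0, -2],
    [0, 0, -3],
    [0, 0, -4],
    [0, 0, -5],
    [0, 0, -5],
    [0, 0, -5],
    [0, 0, -5],
    [0, 0, -5],
    [0, 0, -5],
    [0, 0, -5],
    [0, 0, -5],
  ],
  delta_pos=[
    [0.003, 0.038, 0],
    [0.006, 0.078, 0],
    [0.009, 0.118, 0],
    [0.012, 0.158, 0],
    [0.015, 0.198, 0],
    [0.018, 0.238, 0],
    [0.021, 0.278, 0],
    [0.024, 0.318, 0],
    [0.027, 0.358, 0],
    [0.03, 0.395, 0],
    [0.0315, 0.424, 0],
    [0.0315, 0.424, 0],
  ],
  gripper=[1, 1, 1, 1, 1, 1, 1, 1, 1, 1, 1, 1],
)

```text
time: 28.17
position: [0.5878, 0.1124, 0.2684]
tool_rot: [-0.011, 1.0, 0.002, -0.002]
ft_force: [0.7, -0.7, 0.1]
grip_width: 0.0353
grip_force: 34.8
```

>>> arm_command(
  delta_rot=[
    [0, 0, 0],
    [0, 0, 0],
    [0, 0, 0],
  ],
  delta_pos=[
    [0, 0, 0],
    [0, 0, 0],
    [0, 0, 0],
  ],
  gripper=[1, 1, 1],
)

```text
time: 28.42
position: [0.5894, 0.1053, 0.2696]
tool_rot: [-0.008, 1.0, -0.0, -0.001]
ft_force: [-0.1, -0.6, -1.2]
grip_width: 0.0354
grip_force: 34.8
```

Run:
```python
from h import *
o=status.get_obs();print(o["grip_width"],o["position"]);go(.592,.105,.155,91)
c=cam("wrist");hsv=cv2.cvtColor(c["pixels"],cv2.COLOR_BGR2HSV)
m=(hsv[...,0]>10)&(hsv[...,0]<24)&(hsv[...,1]>110);xs=np.nonzero(m[235,250:420])[0]+250;print(xs.min(),xs.max())
```

```text
0.035401624145039744 [0.5894 0.1053 0.2696]
pos [-0.0028 -0.0003  0.1146] rot [-0.  -0.1 -0.1] [ -0.2   0.  179.9] q6 -91.4
299 360
```

>>> arm_command(
  delta_rot=[
    [0, 0, 0],
    [0, 0, 0],
    [0, 0, 0],
    [0, 0, 0],
    [0, 0, 0],
    [0, 0, 0],
    [0, 0, 0],
    [0, 0, 0],
    [0, 0, 0],
    [0, 0, 0],
  ],
  delta_pos=[
    [-0.002, 0, 0.035],
    [-0.002, 0, 0.075],
    [-0.002, 0, 0.11],
    [-0.002, 0, 0.125],
    [-0.002, 0, 0.125],
    [-0.002, 0, 0.125],
    [-0.002, 0, 0.125],
    [-0.002, 0, 0.125],
    [-0.002, 0, 0.125],
    [-0.002, 0, 0.125],
  ],
  gripper=[1, 1, 1, 1, 1, -0.4, -0.4, -0.4, -0.4, -0.4],
)

```text
time: 29.3
position: [0.5927, 0.1065, 0.1472]
tool_rot: [-0.009, 1.0, -0.0, 0.002]
ft_force: [0.9, 0.3, 0.0]
grip_width: 0.0577
grip_force: 0.0
```

>>> arm_command(
  delta_rot=[
    [0, 0, 0],
    [0, 0, 0],
    [0, 0, 0],
    [0, 0, 0],
    [0, 0, 0],
    [0, 0, 0],
    [0, 0, 0],
    [0, 0, 0],
    [0, 0, 0],
  ],
  delta_pos=[
    [0, 0, -0.035],
    [0, 0, -0.075],
    [0, 0, -0.115],
    [0.03, 0, -0.13],
    [0.06, 0.01, -0.14],
    [0.09, 0.02, -0.15],
    [0.1, 0.02, -0.16],
    [0.1, 0.02, -0.16],
    [0.1, 0.02, -0.16],
  ],
  gripper=[-0.4, -0.4, -0.5, -1, -1, -1, -1, -1, -1],
)

```text
time: 30.05
position: [0.4924, 0.1249, 0.3069]
tool_rot: [-0.009, 1.0, -0.0, 0.002]
ft_force: [-0.1, 0.4, 0.9]
grip_width: 0.0865
grip_force: 0.0
```

Run:
```python
from h import *
c=cam("wrist");t=cam("top");s=cam("side")
pieces(t);o=status.get_obs();print(o["position"],o["grip_width"])
g=lambda im:np.clip(255*(im/255.)**.6,0,255).astype(np.uint8)
a=c["pixels"][60:330,100:500]
b=cv2.resize(g(s["pixels"][180:310,230:430]),(400,260));d=cv2.resize(g(t["pixels"][215:325,235:490]),(400,172))
cv2.imwrite("pics/f1.png",np.vstack([np.hstack([a,np.vstack([b,np.zeros((10,400,3),np.uint8)])]),np.hstack([d,np.zeros_like(d)])]))
```

```text
[0.4926 0.1245 0.305 ] 0.08654461702709855
```

View pics/f1.png

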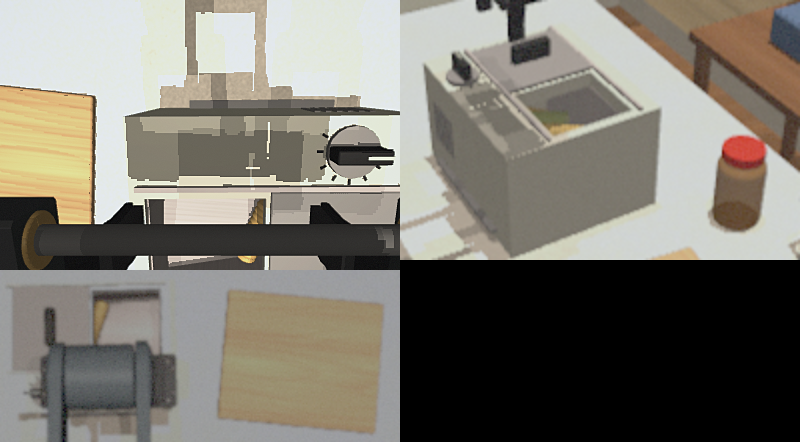

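The board is empty, the pieces have slid left in the bin, the mouth is clear and the dial is still at 0. Now back to the rib to close the hatch.

Run:
```python
from h import *
go(.590,.2355,.172,91)
```

```text
pos [-0.0992  0.1094  0.133 ] rot [-0.   0.  -0.1] [  0.    0.  179.9] q6 -89.4
```

>>> arm_command(
  delta_rot=[
    [0, 0, 0],
    [0, 0, 0],
    [0, 0, 0],
    [0, 0, 0],
    [0, 0, 0],
    [0, 0, 0],
    [0, 0, 0],
    [0, 0, 0],
    [0, 0, 0],
    [0, 0, 0],
  ],
  delta_pos=[
    [-0.025, 0.027, 0],
    [-0.05, 0.055, 0],
    [-0.075, 0.082, 0],
    [-0.0985, 0.109, 0],
    [-0.0985, 0.109, 0.01],
    [-0.0985, 0.109, 0.04],
    [-0.0985, 0.109, 0.08],
    [-0.0985, 0.109, 0.115],
    [-0.0985, 0.109, 0.131],
    [-0.0985, 0.109, 0.131],
  ],
  gripper=[-0.5, -0.5, -0.5, -0.5, -0.5, -0.5, -0.5, -0.5, -0.5, -0.5],
)

```text
time: 31.03
position: [0.5852, 0.2342, 0.1681]
tool_rot: [-0.008, 1.0, -0.001, -0.005]
ft_force: [-0.9, -0.1, 0.3]
grip_width: 0.0652
grip_force: 0.0
```

>>> arm_command(
  delta_rot=[
    [0, 0, 0],
    [0, 0, 0],
    [0, 0, 0],
    [0, 0, 0],
    [0, 0, 0],
    [0, 0, 0],
    [0, 0, 0],
    [0, 0, 0],
    [0, 0, 0],
    [0, 0, 0],
    [0, 0, 0],
  ],
  delta_pos=[
    [0, 0, 0],
    [0, 0, 0],
    [0, 0, 0],
    [0, 0, 0],
    [0, 0, 0],
    [0, 0, 0],
    [0, 0, 0],
    [0, 0, 0],
    [0, 0, 0],
    [0, 0, 0],
    [0, 0, 0],
  ],
  gripper=[1, 1, 1, 1, 1, 1, 1, 1, 1, 1, 1],
  grip_force=30,
)

```text
time: 31.95
position: [0.588, 0.2356, 0.1748]
tool_rot: [-0.009, 1.0, -0.0, 0.0]
ft_force: [-1.1, -0.6, 1.7]
grip_width: 0.016
grip_force: 30.0
```

>>> arm_command(
  delta_rot=[
    [0, 0, 0],
    [0, 0, 0],
    [0, 0, 0],
    [0, 0, 0],
    [0, 0, 0],
    [0, 0, 0],
    [0, 0, 0],
    [0, 0, 0],
    [0, 0, 0],
    [0, 0, 0],
    [0, 0, 0],
    [0, 0, 0],
  ],
  delta_pos=[
    [0, -0.01, 0],
    [0, -0.025, 0],
    [0, -0.04, 0],
    [0, -0.055, 0],
    [0, -0.07, 0],
    [0, -0.085, 0],
    [0, -0.097, 0],
    [0, -0.107, 0],
    [0, -0.115, 0],
    [0, -0.122, 0],
    [0, -0.127, 0],
    [0, -0.13, 0],
  ],
  gripper=[1, 1, 1, 1, 1, 1, 1, 1, 1, 1, 1, 1],
)

```text
time: 32.95
position: [0.5909, 0.1055, 0.1748]
tool_rot: [-0.008, 1.0, 0.001, 0.001]
ft_force: [3.4, 8.8, 3.4]
grip_width: 0.0157
grip_force: 30.0
```

>>> arm_command(
  delta_rot=[
    [0, 0, 0],
    [0, 0, 0],
    [0, 0, 0],
  ],
  delta_pos=[
    [0, 0, 0],
    [0, -0.001, 0],
    [0, -0.002, 0],
  ],
  gripper=[1, 1, 1],
)

```text
time: 33.2
position: [0.591, 0.1056, 0.1748]
tool_rot: [-0.008, 1.0, 0.002, 0.001]
ft_force: [3.5, 9.2, 1.3]
grip_width: 0.0159
grip_force: 30.0
```

>>> arm_command(
  delta_rot=[
    [0, 0, 0],
    [0, 0, 0],
    [0, 0, 0],
  ],
  delta_pos=[
    [0, -0.002, 0],
    [0, -0.003, 0],
    [0, -0.003, 0],
  ],
  gripper=[1, 1, 1],
)

```text
time: 33.45
position: [0.591, 0.1057, 0.1748]
tool_rot: [-0.008, 1.0, 0.005, 0.001]
ft_force: [5.1, 15.2, 1.5]
grip_width: 0.016
grip_force: 30.1
```

>>> arm_command(
  delta_rot=[
    [0, 0, 0],
    [0, 0, 0],
    [0, 0, 0],
    [0, 0, 0],
    [0, 0, 0],
    [0, 0, 0],
    [0, 0, 0],
    [0, 0, 0],
    [0, 0, 0],
    [0, 0, 0],
    [0, 0, 0],
  ],
  delta_pos=[
    [0, 0, 0],
    [0, 0, 0],
    [0, 0, 0],
    [0, 0, 0],
    [0, 0, -0.03],
    [0, 0, -0.06],
    [0.04, 0, -0.09],
    [0.08, 0.01, -0.12],
    [0.1, 0.03, -0.13],
    [0.1, 0.03, -0.13],
    [0.1, 0.03, -0.13],
  ],
  gripper=[-0.5, -0.5, -0.5, -0.5, -0.5, -0.5, -0.5, -0.5, -0.5, -0.5, -0.5],
)

```text
time: 34.37
position: [0.4881, 0.1291, 0.3059]
tool_rot: [-0.009, 1.0, -0.0, 0.001]
ft_force: [-0.2, 0.5, -0.7]
grip_width: 0.065
grip_force: 0.0
```

Run:
```python
from h import *
o=status.get_obs();c=cam("wrist","w10");im=c["pixels"]
print(o["position"],proj(c,[.555,.105,.217]),proj(c,[.478,.242,.215]))
g=im.max(2)
for row in (250,): 
    r=g[row,250:420];x=np.nonzero(r<50)[0]+250;print(row,x.min() if len(x) else None,x.max() if len(x) else None)
for q in rects(c,g<55,.215,150,(380,60,640,250)): print(q)
cv2.imwrite("pics/w10.png",im[:330])
go(.478,.2423,.29,92)
```

```text
[0.4881 0.1291 0.3059] [298.844  306.0665] [460.7186 224.2452]
250 None None
(array([468.1814, 236.7158]), 88.62010955810547, 56.772186279296875, 33.5798225402832, array([453.209 , 218.0224]))
pos [0.0092 0.114  0.0148] rot [-0.1  0.  -1. ] [  0.1   0.1 179. ] q6 -88.9
```

View pics/w10.png

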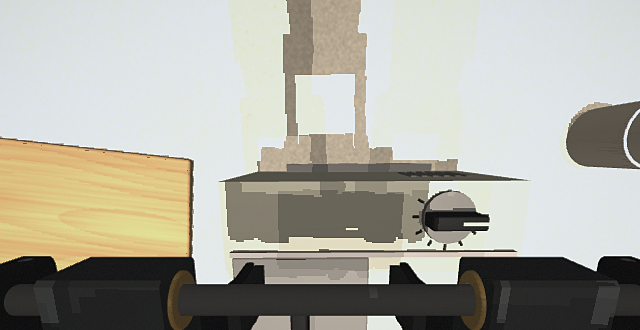

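The hatch is home: it held the same position, 130 mm travelled, under 15 N. The plate covers the mouth (columns 234–370) and the dial pointer at (445–490,220) points to +y, i.e. 0. Next I turn the gripper 90° above the dial.

>>> arm_command(
  delta_rot=[
    [0, 0, 7],
    [0, 0, 14],
    [0, 0, 21],
    [0, 0, 28],
    [0, 0, 35],
    [0, 0, 42],
    [0, 0, 49],
    [0, 0, 56],
    [0, 0, 63],
    [0, 0, 70],
    [0, 0, 77],
    [0, 0, 84],
  ],
  delta_pos=[
    [0.002, 0.03, 0],
    [0.005, 0.06, 0],
    [0.007, 0.09, 0],
    [0.009, 0.114, 0],
    [0.009, 0.114, 0],
    [0.009, 0.114, 0],
    [0.009, 0.114, 0],
    [0.009, 0.114, 0],
    [0.009, 0.114, 0],
    [0.009, 0.114, 0],
    [0.009, 0.114, 0],
    [0.009, 0.114, 0],
  ],
  gripper=[0, 0, 0, 0, 0, 0, 0, 0, 0, 0, 0, 0],
)

```text
time: 35.42
position: [0.4797, 0.2416, 0.3025]
tool_rot: [0.665, 0.746, -0.002, -0.001]
ft_force: [0.6, -0.1, -0.2]
grip_width: 0.0435
grip_force: 0.0
```

>>> arm_command(
  delta_rot=[
    [0, 0, 5],
    [0, 0, 5],
    [0, 0, 5],
    [0, 0, 5],
  ],
  delta_pos=[
    [0, 0, 0.02],
    [0, 0, 0.04],
    [0, 0, 0.04],
    [0, 0, 0.04],
  ],
  gripper=[0, 0, 0, 0],
)

```text
time: 35.75
position: [0.4786, 0.2416, 0.2623]
tool_rot: [0.695, 0.719, -0.002, -0.001]
ft_force: [0.7, -0.0, 0.5]
grip_width: 0.0434
grip_force: 0.0
```

Run:
```python
from h import *
o=status.get_obs();print(o["position"],o["q"])
go(.478,.2423,.174,1.5)
```

```text
[0.4786 0.2416 0.2623] [ 0.2593  0.3391  1.5738 -0.0006  1.2339  0.2258]
pos [ 0.0008 -0.0002  0.0884] rot [-0.3  0.1  0.4] [  -0.2   -0.4 -179.6] q6 12.9
```

>>> arm_command(
  delta_rot=[
    [0, 0, 0.4],
    [0, 0, 0.4],
    [0, 0, 0.4],
    [0, 0, 0.4],
    [0, 0, 0.4],
    [0, 0, 0.4],
    [0, 0, 0.4],
    [0, 0, 0.4],
    [0, 0, 0.4],
    [0, 0, 0.4],
    [0, 0, 0.4],
    [0, 0, 0.4],
  ],
  delta_pos=[
    [0.001, 0, 0.03],
    [0.001, 0, 0.06],
    [0.001, 0, 0.08],
    [0.001, 0, 0.087],
    [0.001, 0, 0.087],
    [0.001, 0, 0.087],
    [0.001, 0, 0.087],
    [0.001, 0, 0.087],
    [0.001, 0, 0.087],
    [0.001, 0, 0.087],
    [0.001, 0, 0.087],
    [0.001, 0, 0.087],
  ],
  gripper=[0, 0, 0, 0, 1, 1, 1, 1, 1, 1, 1, 1],
  grip_force=20,
)

```text
time: 36.75
position: [0.4786, 0.2438, 0.1786]
tool_rot: [0.697, 0.717, 0.0, 0.0]
ft_force: [-2.6, -0.8, 6.2]
grip_width: 0.0131
grip_force: 20.0
```

>>> arm_command(
  delta_rot=[
    [0, 0, 5],
    [0, 0, 10],
    [0, 0, 15],
    [0, 0, 20],
    [0, 0, 25],
    [0, 0, 30],
    [0, 0, 35],
    [0, 0, 40],
    [0, 0, 45],
    [0, 0, 50],
    [0, 0, 55],
    [0, 0, 60],
  ],
  delta_pos=[
    [0, 0, 0],
    [0, 0, 0],
    [0, 0, 0],
    [0, 0, 0],
    [0, 0, 0],
    [0, 0, 0],
    [0, 0, 0],
    [0, 0, 0],
    [0, 0, 0],
    [0, 0, 0],
    [0, 0, 0],
    [0, 0, 0],
  ],
  gripper=[1, 1, 1, 1, 1, 1, 1, 1, 1, 1, 1, 1],
)

```text
time: 37.75
position: [0.4792, 0.2435, 0.1786]
tool_rot: [0.963, 0.27, 0.001, 0.0]
ft_force: [-0.8, -1.3, 5.2]
grip_width: 0.0125
grip_force: 20.0
```

>>> arm_command(
  delta_rot=[
    [0, 0, 5],
    [0, 0, 10],
    [0, 0, 15],
    [0, 0, 20],
    [0, 0, 25],
    [0, 0, 30],
    [0, 0, 35],
    [0, 0, 40],
    [0, 0, 45],
    [0, 0, 50],
    [0, 0, 55],
    [0, 0, 60],
  ],
  delta_pos=[
    [0, 0, 0],
    [0, 0, 0],
    [0, 0, 0],
    [0, 0, 0],
    [0, 0, 0],
    [0, 0, 0],
    [0, 0, 0],
    [0, 0, 0],
    [0, 0, 0],
    [0, 0, 0],
    [0, 0, 0],
    [0, 0, 0],
  ],
  gripper=[1, 1, 1, 1, 1, 1, 1, 1, 1, 1, 1, 1],
)

```text
time: 38.75
position: [0.4793, 0.2428, 0.1786]
tool_rot: [0.969, -0.247, 0.001, 0.001]
ft_force: [-0.9, -3.4, 5.8]
grip_width: 0.0125
grip_force: 20.0
```

>>> arm_command(
  delta_rot=[
    [0, 0, 0],
    [0, 0, 0],
    [0, 0, 0],
  ],
  delta_pos=[
    [0, 0, 0],
    [0, 0, 0],
    [0, 0, 0],
  ],
  gripper=[1, 1, 1],
)

```text
time: 39.0
position: [0.4792, 0.2428, 0.1786]
tool_rot: [0.969, -0.245, 0.001, 0.001]
ft_force: [-1.9, -2.8, 5.5]
grip_width: 0.0131
grip_force: 20.0
```

Run:
```python
from h import *
o=status.get_obs();M=R.from_quat(o["tool_rot"]).as_matrix();print(M[:,1],np.degrees(np.arctan2(M[1,1],M[0,1])),np.degrees(o["q"][5]),o["moment"])
```

```text
[-0.4755 -0.8797  0.0008] -118.38899835941781 133.47049585238636 [-0.5926  0.3522 -0.0449]
```

Turned by 120°. Release, rise, move aside and look.

>>> arm_command(
  delta_rot=[
    [0, 0, 0],
    [0, 0, 0],
    [0, 0, 0],
    [0, 0, 0],
    [0, 0, 0],
    [0, 0, 0],
    [0, 0, 0],
    [0, 0, 0],
    [0, 0, 0],
    [0, 0, 0],
    [0, 0, 0],
    [0, 0, 0],
  ],
  delta_pos=[
    [0, 0, 0],
    [0, 0, 0],
    [0, 0, 0],
    [0, 0, 0],
    [0, 0, -0.03],
    [0, 0, -0.06],
    [0, 0, -0.09],
    [0, 0, -0.13],
    [0, 0, -0.16],
    [0, 0, -0.18],
    [0, 0, -0.18],
    [0, 0, -0.18],
  ],
  gripper=[0, 0, 0, 0, 0, 0, 0, 0, 0, 0, 0, 0],
)

```text
time: 40.0
position: [0.4792, 0.2439, 0.3584]
tool_rot: [0.969, -0.245, 0.001, -0.001]
ft_force: [-0.1, -0.8, -0.4]
grip_width: 0.0437
grip_force: 0.0
```

Run:
```python
from h import *
o=status.get_obs();print(o["position"],o["grip_width"])
c=cam("wrist");print(proj(c,[.478,.2423,.215]),proj(c,[.591,.105,.217]))
M=R.from_quat(o["tool_rot"]).as_matrix();print("shift for world(+.15,-.45... )",M.T@np.array([.05,-.40,0]))
```

```text
[0.4792 0.2439 0.3584] 0.04365407070842871
[327.6713 220.2635] [403.8358  37.127 ]
shift for world(+.15,-.45... ) [ 0.2343  0.328  -0.0002]
```

Run:
```python
from h import *
c=cam("wrist","w11");s=cam("side");t=cam("top");im=c["pixels"]
hs=cv2.cvtColor(im,cv2.COLOR_BGR2HSV)
a=cv2.resize(im[0:290,230:480],(517,600));b=cv2.resize(s["pixels"][170:310,230:370],(280,280));d=cv2.resize(t["pixels"][140:340,160:500],(280,165))
R_=np.vstack([b,d,np.zeros((155,280,3),np.uint8)]);cv2.imwrite("pics/f2.png",np.hstack([a,R_]))
for lab,P in(("0",90+1.4),("3",0+1.4),("4",-30+1.4)):
    an=np.radians(P);print(lab,proj(c,[.478+.024*np.cos(an),.2423+.024*np.sin(an),.215]),(proj(c,[.478+.032*np.cos(an),.2423+.032*np.sin(an),.18])-[230,0])*2.068)
```

```text
0 [305.9511 231.1347] [148.0822 470.3515]
3 [314.4736 198.7583] [169.2035 388.8875]
4 [326.6636 195.5305] [199.7909 380.7225]
```

View pics/f2.png

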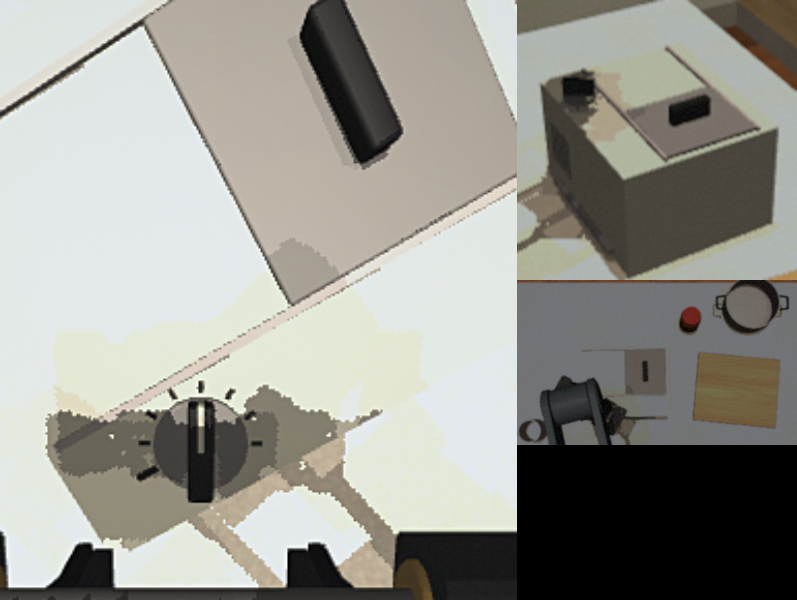

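The white line (200,425) points at the fourth short mark (201,386), counted clockwise from the long one at (148,473). The hatch is home, the board is empty, and the jar and mug are in place. Handing in.

```bash
python3 -c "
from rig import robot
print(robot.hand_in())"
```

```text
the job is handed in; nothing more can be done
None
```

I handed the job in after about 40 s of robot time: all three pieces (two cobs and a stalk) are in the recycler, the hatch is home, the dial is on four, and the jar and mug weren't touched.

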